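# Pack four painted lacquer boxes into their gift boxes

### The job

Pack the four finished black lacquer pieces: put each one upright into the open gift-box base of its own shape and size, lying flat on the box floor inside the walls, and let go. Set them down rather than dropping them, keep the gift-box bases flat on the table about where they are, and leave the paint jar and the paint tin where they stand.

Things in the scene. Friction and masses are not known exactly. Their poses are not given: they have to be found in the camera images.
- round_large: Black lacquered wooden large round trinket box with painted pink flowers on top and thin gilt lines round it; one rigid piece (the lid is tight), 60 mm diameter, 46 mm high. Origin: centre of its underside; z up. About 90 g. Stands upright on the table at the start.
- round_small: Black lacquered wooden small round trinket box with painted pink flowers on top and thin gilt lines round it; one rigid piece (the lid is tight), 40 mm diameter, 46 mm high. Origin: centre of its underside; z up. About 50 g. Stands upright on the table at the start.
- square_box: Black lacquered wooden square trinket box with painted pink flowers on top and thin gilt lines round it; one rigid piece (the lid is tight), 52 x 52 mm, 46 mm high. Origin: centre of its underside; z up. x and y are square to its sides. About 100 g. Stands upright on the table at the start.
- pen_case: Black lacquered wooden long pen case with painted pink flowers on top and thin gilt lines round it; one rigid piece (the lid is tight), 120 mm long (x) x 36 mm wide (y), 46 mm high. Origin: centre of its underside; z up. x runs along its length. About 130 g. Stands upright on the table at the start.
- carton_round_large: Open base of a large round gift box, plain brown rigid board lined with white paper, loose, about 60 g: 84 mm outer and 76 mm inner diameter, 16 mm high overall; wall 4 mm thick, inner floor 4 mm above its underside, so 8 mm of room all round the 60 mm box. Origin: centre of its underside; z up.
- carton_round_small: Open base of a small round gift box, plain brown rigid board lined with white paper, loose, about 60 g: 64 mm outer and 56 mm inner diameter, 16 mm high overall; wall 4 mm thick, inner floor 4 mm above its underside, so 8 mm of room all round the 40 mm box. Origin: centre of its underside; z up.
- carton_square: Open base of a square gift box, plain brown rigid board lined with white paper, loose, about 70 g: 76 x 76 mm outside, 68 x 68 mm inside, 16 mm high overall; wall 4 mm thick, inner floor 4 mm above its underside, so 8 mm of room on each side of the 52 mm square box. Origin: centre of its underside; z up. x and y are square to its walls.
- carton_long: Open base of a long gift box, plain brown rigid board lined with white paper, loose, about 70 g: 144 x 60 mm outside, 136 x 52 mm inside, 16 mm high overall; wall 4 mm thick, inner floor 4 mm above its underside, so 8 mm of room on each side of the pen case. Origin: centre of its underside; z up. x runs along its length.
- paint_jar: Bystander: closed pale glass jar with a paper label and white lid, 48 mm diameter, 62 mm high. Origin: centre of its underside.
- paint_tin: Bystander: closed grey metal tin with a paper label, 60 mm diameter, 70 mm high. Origin: centre of its underside.

How it is judged:
By the outcome, as a careful person would: the job done as asked, in the order asked, and still so for the second after the job is handed in, with the robot touching nothing.
It also fails if it takes over 115 s, if anything falls off the work surface, if the arm or the gripper's body presses on something with over 40 N, if the wrist force passes 120 N, or if a joint passes its speed limit or range.

### The arm

A 6-joint arm with a two-finger parallel gripper is mounted at the origin on the work surface. World frame = base frame: x ahead of the robot, y to its left, z up, the work surface at z = 0. Lengths are in m, angles in degrees, forces in N, time in s.
With the tool pointing down it reaches from about 0.325 to 0.875 m from the base axis. Payload 4.4 kg.
Tool frame: the origin (TCP) lies where the fingers leave the gripper's body, on its centre line; the fingertips stand 73 mm ahead of it and the grasp point (between the pads) lies 54 mm ahead of it; z points along the fingers, x is the direction in which the jaws open and shut, and the axes are right-handed (so a half turn about z gives the same grasp; the last joint's range is limited). The gripper opens to 85 mm and grips with 20 to 120 N. Pads are 22 mm wide; open, the fingers measure 114 mm over their backs; the gripper's body (76 mm by 85 mm) begins 54 mm behind the grasp point. The pads swing forward as they close: fully open they stand 13 mm farther back than shut.
Start: joints at [-76.748, 11.837, 88.321, -0, 79.842, -8.623], TCP at [0.214, -0.534, 0.304] pointing down, gripper open.
Joint ranges: [-156.59, 156.59], [-49.26, 127.26], [12.9, 141.05], [-63.56, 243.56], [4.71, 150.69], [-161.64, 161.64]. Speed limits (degrees/s): [159.86, 159.86, 180, 180, 180, 180].

### API

Orientations are given as [roll, pitch, yaw] about the fixed x, y, z axes, in that order (R = Rz(yaw) Ry(pitch) Rx(roll)).
In Python, from bench import sensors, cams, ctrl gives the robot as it stands. The module is installed in compiled form; this text tells all that it offers.
- The arm moves only by the shell command python3 -m pendant 'ROWS' [FORCE]. ROWS is JSON, a list of rows, each a list of 3 entries, a list of its own where there are three numbers: the closure, from 0 (fully open) to 1 (shut), then the shift along the tool's x, y, z scaled (see below), then the turn, a rotation vector about the tool's x, y, z scaled (see below). In form: [[grip, [tx, ty, tz], [wx, wy, wz]], ...]. A call has 1 to 5 rows; each row is the pose to reach, as a shift and turn from the pose commanded when the call began, along the tool's axes at that moment, turning the shorter way round; what a row does not reach only later rows make up. The controller multiplies each number of a shift by 1000 mm and each number of a turn by 180 degrees. A row lasts 1/10 s, in which the tool goes at most 50 mm and 8.59 degrees, less where a joint would pass 70% of its speed; a pose out of reach is approached as far as the arm can. A call with a number of a shift or a turn outside -1 to 1 is refused whole. A call with a gripper value outside its range is refused whole. The fingers move at their own pace and stop on an object; FORCE is the grip in N (left out, the last holds). Time passes only in rows, so rows that repeat a pose let the fingers close. It gives the time, the measured TCP pose, the force and the opening at its end, in the units of the state.
- sensors.observe(): the state, without advancing time (a new reading comes with each control period).
- cams.grab_frame(name): name is "scene" or "top"; returns a dict with "color" (384x512x3 uint8, blue, green, red), "mtx" (3x3 intrinsics, pixels), "origin" and "attitude" of the camera in the world. Camera axes: x right, y down, z forward; pixel columns grow to the right and rows downward; lengths in m; the calibration is good to about 2 mm. A picture is of the moment at which its call begins. There is no depth.
- ctrl.hand_in(): hands the job in, once; it reports no verdict.
The state is a dict: "t": time; "q": joint angles; "joint_velocities": joint speeds; "effort": joint torques, N m; "ee_pos": TCP position; "tool_rot": TCP orientation; "contact_force": force on the tool from outside, world axes, zero at the start; "ft_torque": the same for the moment, N m; "finger_gap": finger opening in m.
Only numpy, scipy, OpenCV 4.12 (cv2) and the standard library are available. Lean on these libraries where they do the work, as an engineer would, in place of code of your own. Each camera call takes 0.05 s, during which the arm holds its last target.

## Working session

There is one attempt and no reset: what is moved stays moved. The work goes in short steps, Python scripts to look and compute and a shell command to move; the robot and the scene stay as the last step left them, time stands still between calls to the robot, and variables do not carry over. Pictures are saved under pics/ and viewed, and the job is handed in when it is done.

```bash
mkdir -p pics
python3 - <<'E'
from bench import sensors,cams
import cv2
print(sensors.observe())
for n in("scene","top"):
    f=cams.grab_frame(n);cv2.imwrite(f"pics/{n}0.png",f["color"]);print(n,f["mtx"],f["origin"],f["attitude"])
E
```

```text
{'t': 0.0, 'q': array([-7.67490313e+01,  1.18848671e+01,  8.84064157e+01, -7.70223064e-04,
        7.98410910e+01, -8.62411203e+00]), 'joint_velocities': array([-0.03494559, -0.04794108,  0.01404659, -0.02700322, -0.04308161,
        0.01903261]), 'effort': array([ 6.11540763e-04, -3.83034074e+01, -2.91591418e+01, -1.09073799e-04,
        1.06335469e-02, -2.86294274e-06]), 'ee_pos': array([ 0.21407277, -0.53301659,  0.30270606]), 'tool_rot': array([-1.79980900e+02,  1.30990653e-01, -6.81247607e+01]), 'contact_force': array([-0.66196386, -0.35009064, -0.25287096]), 'ft_torque': array([-0.01441037, -0.00282523, -0.02735733]), 'finger_gap': 0.08496576011604874}
scene [[413.36278595   0.         260.82919648]
 [  0.         413.36278595 191.45763494]
 [  0.           0.           1.        ]] [ 1.06814223 -0.22330007  0.84570559] [-143.79540254    0.16896441   66.78636892]
top [[371.18903277   0.         256.08376564]
 [  0.         371.18903277 196.31531191]
 [  0.           0.           1.        ]] [ 4.02550728e-01 -1.10276633e-03  1.10456442e+00] [-174.46962894   -1.10685698  -90.76262292]
```

View pics/top0.png

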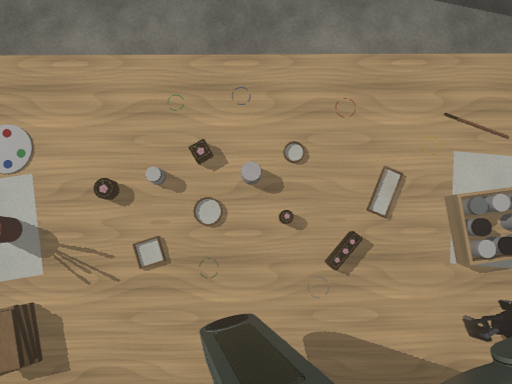

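View pics/scene0.png

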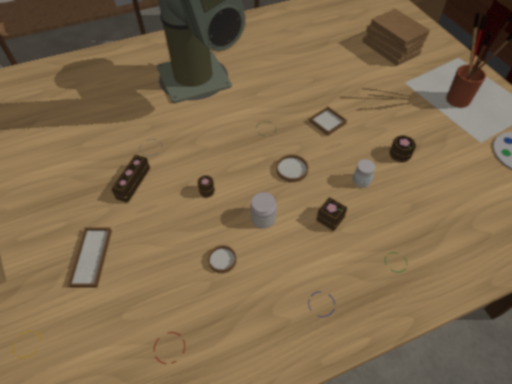

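```bash
cat > h.py <<'E'
import numpy as np,cv2
from scipy.spatial.transform import Rotation as Ro
def cam(f):
    R=Ro.from_euler('xyz',f['attitude'],degrees=True).as_matrix()
    return f['mtx'],R,np.array(f['origin'])
def proj(c,P):
    K,R,o=c; p=(np.atleast_2d(P)-o)@R; p=p@K.T; return p[:,:2]/p[:,2:]
def unproj(c,uv,z):
    K,R,o=c; d=R@np.linalg.solve(K,[uv[0],uv[1],1]); return o+d*(z-o[2])/d[2]
E
python3 - <<'E'
from h import *
from bench import cams
import pickle
F={n:cams.grab_frame(n) for n in("scene","top")}
pickle.dump(F,open('F0.pkl','wb'))
c=cam(F['top'])
G=dict(pc=(344,250,.046),rs=(286,216,.046),sq=(201,151,.046),rl=(106,188,.046),cl=(385,192,.01),crs=(294,152,.01),crl=(208,211,.01),cs=(150,252,.01),tin=(251,172,.07),jar=(155,175,.062))
cs=cam(F['scene'])
for k,(u,v,z) in G.items():
    p=unproj(c,(u,v),z); print(k,p.round(3),proj(cs,p).round(0))
cv2.imwrite('pics/topz.png',cv2.resize(F['top']['color'][130:280,90:250],None,fx=5,fy=4*1.25*0.8*1,interpolation=cv2.INTER_CUBIC))
t=F['top']['color']
cv2.imwrite('pics/tz1.png',cv2.resize(t[130:280,80:240],None,fx=4,fy=4,interpolation=2))
cv2.imwrite('pics/tz2.png',cv2.resize(t[130:280,230:420],None,fx=4,fy=4,interpolation=2))
E
```

```text
pc [ 0.349 -0.271  0.046] [[130. 173.]]
rs [ 0.447 -0.108  0.046] [[205. 181.]]
sq [0.638 0.135 0.046] [[330. 208.]]
rl [0.533 0.404 0.046] [[402. 144.]]
cl [ 0.517 -0.409  0.01 ] [[ 90. 256.]]
crs [ 0.641 -0.139  0.01 ] [[221. 258.]]
crl [0.466 0.119 0.01 ] [[291. 168.]]
cs [0.349 0.287 0.01 ] [[326. 121.]]
tin [ 0.571 -0.009  0.07 ] [[262. 201.]]
jar [0.567 0.262 0.062] [[363. 166.]]
```

```bash
ls pics
```

```text
scene0.png
top0.png
topz.png
tz1.png
tz2.png
```

View pics/tz1.png

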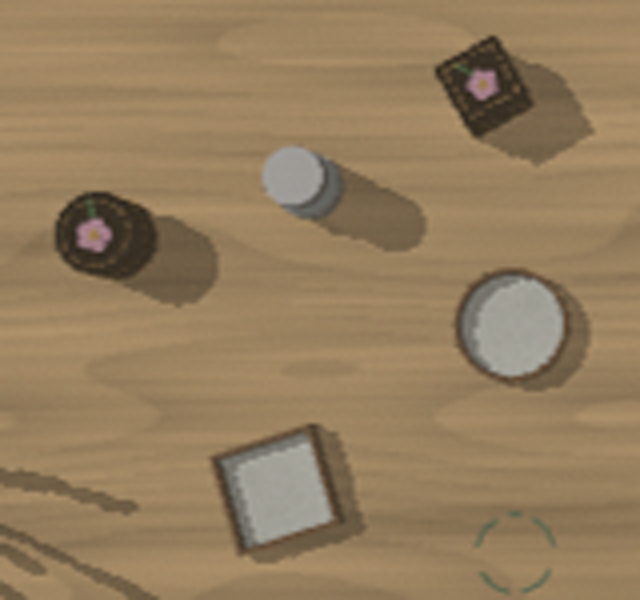

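View pics/tz2.png

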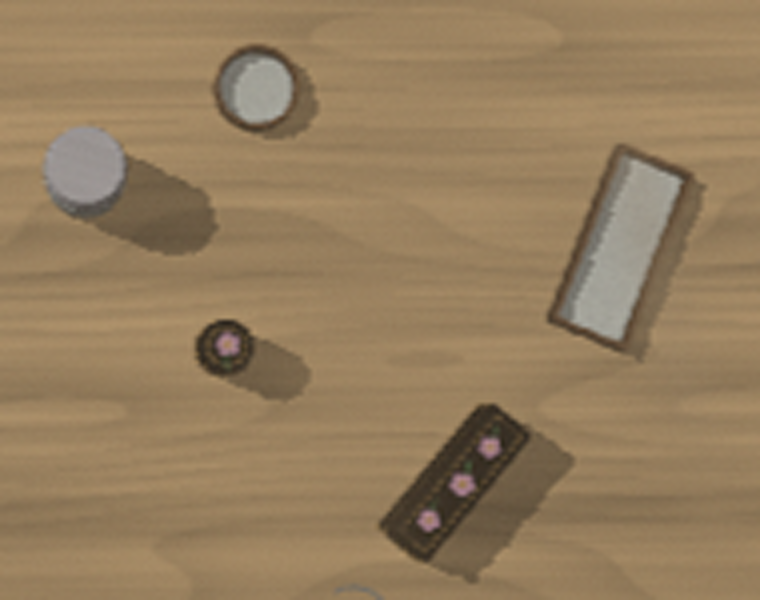

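```bash
cat > fit.py <<'E'
from h import *
from scipy.optimize import minimize
def circ(r,z): a=np.linspace(0,2*np.pi,48,endpoint=False); return np.c_[r*np.cos(a),r*np.sin(a),0*a+z]
def rect(a,b,z): return np.array([[a,b,z],[-a,b,z],[-a,-b,z],[a,-b,z]])/[2,2,1]
M={'pc':('b',[rect(.12,.036,0),rect(.12,.036,.046)]),'rs':('b',[circ(.02,0),circ(.02,.046)]),'sq':('b',[rect(.052,.052,0),rect(.052,.052,.046)]),'rl':('b',[circ(.03,0),circ(.03,.046)]),
'cl':('w',[rect(.136,.052,.016)]),'crs':('w',[circ(.028,.016)]),'crl':('w',[circ(.038,.016)]),'cs':('w',[rect(.068,.068,.016)]),
'tin':('w',[circ(.03,0),circ(.03,.07)]),'jar':('w',[circ(.024,0),circ(.024,.062)])}
S=6
def fit(F,k,x0,names=('top','scene'),z0=0):
    kind,pts=M[k]; P=np.vstack(pts)+[0,0,z0]; data=[]
    ctr=[]
    for n in names:
        c=cam(F[n]); uv=proj(c,[x0[0],x0[1],.02+z0])[0]; u0,v0=int(uv[0])-32,int(uv[1])-32
        u0=min(max(u0,0),512-64);v0=min(max(v0,0),384-64)
        im=F[n]['color'][v0:v0+64,u0:u0+64]; im=cv2.resize(im,None,fx=S,fy=S,interpolation=cv2.INTER_CUBIC).astype(int)
        if kind=='b': m=(im.max(2)<82)|((im[...,2]-im[...,1]>22)&(im[...,0]>im[...,1]))
        else: m=(im[...,2]-im[...,0]<22)&(im.max(2)>82)
        m=cv2.morphologyEx(m.astype(np.uint8),cv2.MORPH_OPEN,np.ones((5,5)))
        m=cv2.morphologyEx(m,cv2.MORPH_CLOSE,np.ones((15,15)))
        # keep component near centre
        N,L,st,ce=cv2.connectedComponentsWithStats(m)
        d=[np.hypot(*(ce[i]/S+[u0,v0]-uv))-.005*st[i,4] if st[i,4]>300 else 1e9 for i in range(1,N)]
        m=(L==1+int(np.argmin(d))).astype(np.uint8)
        data.append((c,u0,v0,m))
    def cost(x):
        a=np.deg2rad(x[2]); R=np.array([[np.cos(a),-np.sin(a),0],[np.sin(a),np.cos(a),0],[0,0,1]])
        W=P@R.T+[x[0],x[1],0]; s=0
        for c,u0,v0,m in data:
            p=(proj(c,W)-[u0,v0]+.5)*S-.5
            h=cv2.convexHull(p.astype(np.float32)); r=np.zeros_like(m)
            cv2.fillPoly(r,[np.round(h*16).astype(np.int32)],1,shift=4)
            s+=1-(r&m).sum()/max(1,(r|m).sum())
        return s/len(data)
    best=None
    for da in (0,) if 'r' in k and k not in('crx',) and len(pts[0])==48 or len(pts[0])==48 else (0,20,-20):
        X=np.array([[0,0,0],[.01,0,0],[0,.01,0],[0,0,8.]])+[*x0[:2],x0[2]+da]
        r=minimize(cost,X[0],method='Nelder-Mead',options=dict(initial_simplex=X,xatol=1e-4,fatol=1e-5))
        if best is None or r.fun<best.fun: best=r
    return best.x,1-best.fun
E
python3 - <<'E'
from fit import *
import pickle
F=pickle.load(open('F0.pkl','rb'))
G=dict(pc=(.349,-.271,-45),rs=(.447,-.108,0),sq=(.638,.135,30),rl=(.533,.404,0),cl=(.517,-.409,-20),crs=(.641,-.139,0),crl=(.466,.119,0),cs=(.349,.287,20),tin=(.571,-.009,0),jar=(.567,.262,0))
for k,g in G.items():
    print(k,*[(np.round(r[0],4),round(r[1],3)) for r in (fit(F,k,g),fit(F,k,g,('top',)),fit(F,k,g,('scene',)))])
E
```

```text
pc (array([  0.3469,  -0.2739, -40.4903]), np.float64(0.882)) (array([  0.3475,  -0.2731, -42.3532]), np.float64(0.902)) (array([  0.3433,  -0.2733, -38.7988]), np.float64(0.88))
rs (array([ 0.447 , -0.108 ,  0.1272]), np.float64(0.817)) (array([ 0.4464, -0.1082, -0.5646]), np.float64(0.857)) (array([ 0.4407, -0.1073,  3.036 ]), np.float64(0.785))
sq (array([ 0.6414,  0.1379, 33.0653]), np.float64(0.881)) (array([ 0.6421,  0.1378, 28.8143]), np.float64(0.915)) (array([ 0.6396,  0.1387, 36.1251]), np.float64(0.863))
rl (array([ 0.5333,  0.4106, -2.6915]), np.float64(0.869)) (array([0.5348, 0.4106, 9.4652]), np.float64(0.883)) (array([0.5304, 0.4135, 0.2183]), np.float64(0.858))
cl (array([  0.5183,  -0.407 , -23.8677]), np.float64(0.868)) (array([  0.5175,  -0.4075, -23.8407]), np.float64(0.873)) (array([  0.5176,  -0.4079, -22.5513]), np.float64(0.867))
crs (array([ 0.6415, -0.1386, -0.9451]), np.float64(0.87)) (array([ 0.6413, -0.1374,  2.7275]), np.float64(0.899)) (array([ 0.6411, -0.1389,  2.534 ]), np.float64(0.844))
crl (array([0.4666, 0.1194, 1.7613]), np.float64(0.893)) (array([ 0.4669,  0.1197, -1.5541]), np.float64(0.953)) (array([ 0.4651,  0.1199, -1.7797]), np.float64(0.837))
cs (array([ 0.3496,  0.2882, 17.7542]), np.float64(0.85)) (array([ 0.3496,  0.2891, 17.786 ]), np.float64(0.918)) (array([ 0.3502,  0.29  , 16.0813]), np.float64(0.785))
tin (array([ 0.5726, -0.008 ,  3.3344]), np.float64(0.852)) (array([ 0.5742, -0.0081,  1.7648]), np.float64(0.859)) (array([ 0.572 , -0.0073,  3.3015]), np.float64(0.845))
jar (array([0.5718, 0.268 , 2.0518]), np.float64(0.802)) (array([0.5705, 0.2668, 5.4382]), np.float64(0.818)) (array([ 0.5682,  0.2702, -3.1411]), np.float64(0.792))
```

```bash
cat > ov.py <<'E'
from fit import *
def over(F,n,poses,crop,fn,s=4):
    im=cv2.resize(F[n]['color'],None,fx=s,fy=s,interpolation=2); c=cam(F[n])
    for k,x in poses.items():
        a=np.deg2rad(x[2]); R=np.array([[np.cos(a),-np.sin(a),0],[np.sin(a),np.cos(a),0],[0,0,1]])
        for p in M[k][1]:
            q=(proj(c,p@R.T+[x[0],x[1],x[3] if len(x)>3 else 0])+.5)*s-.5
            cv2.polylines(im,[np.round(q).astype(int)],True,(0,255,0),1)
    u0,v0,u1,v1=[int(i*s) for i in crop]; cv2.imwrite(fn,im[v0:v1,u0:u1])
E
python3 - <<'E'
from ov import *
import pickle
F=pickle.load(open('F0.pkl','rb'))
P=dict(pc=(.347,-.2735,-41.5),rs=(.446,-.108,0),sq=(.6414,.138,30),rl=(.5335,.411,0),cl=(.5178,-.4075,-23.8),crs=(.6414,-.138,0),crl=(.4666,.1196,0),cs=(.3496,.289,17.7),tin=(.573,-.008,0),jar=(.57,.268,0))
over(F,'top',P,(80,130,240,280),'pics/o1.png')
over(F,'top',P,(230,130,420,280),'pics/o2.png')
over(F,'scene',P,(250,90,430,240),'pics/o3.png')
over(F,'scene',P,(60,150,250,295),'pics/o4.png')
E
```

```text
(no output)
```

View pics/o1.png

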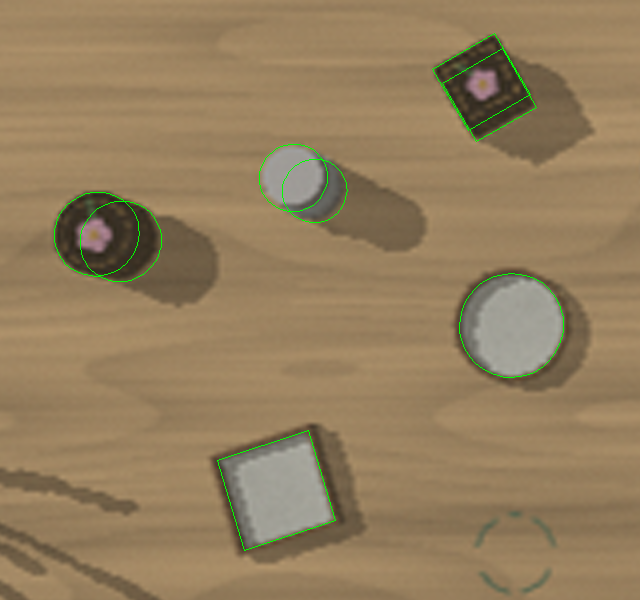

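View pics/o2.png

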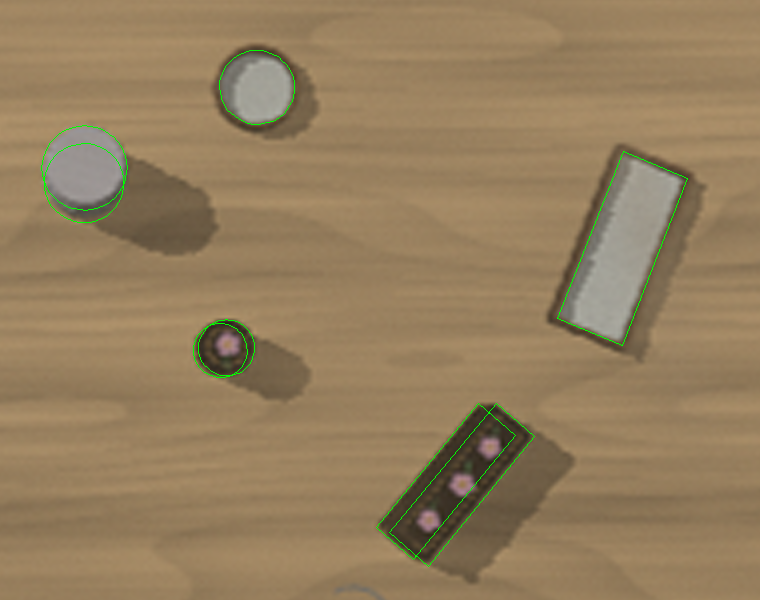

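View pics/o3.png

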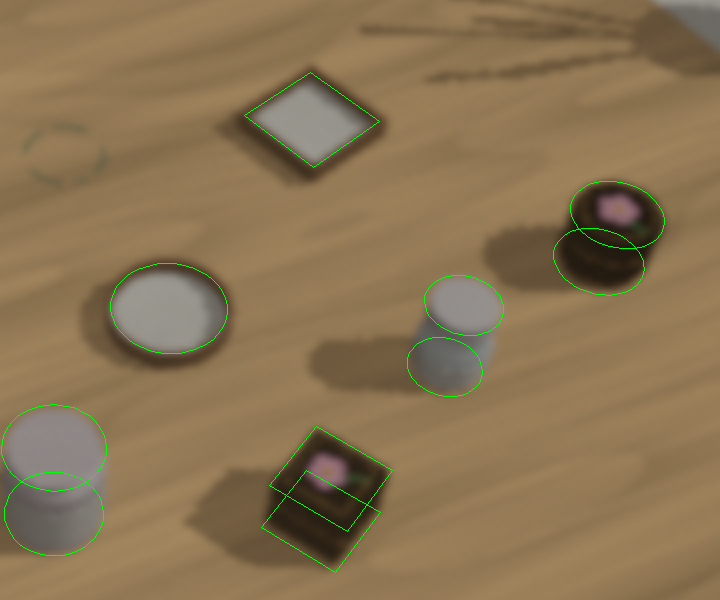

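View pics/o4.png

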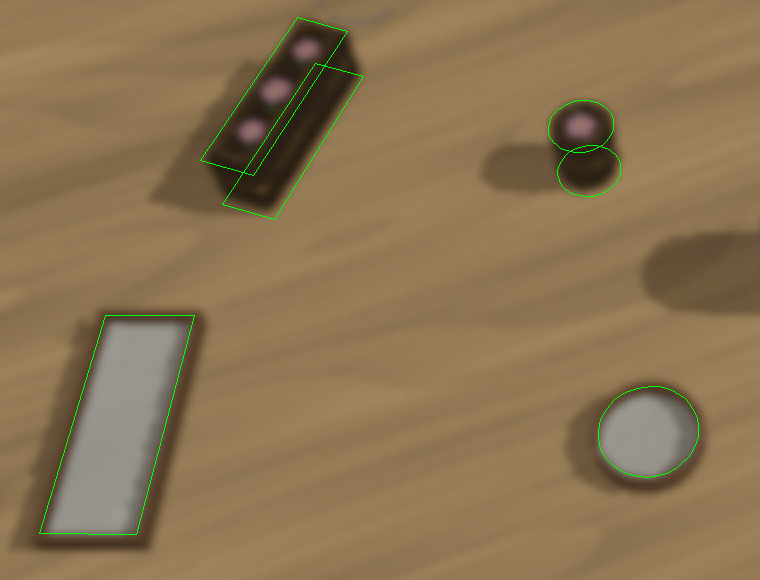

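```bash
cat > go.py <<'E'
import sys
from h import *
from bench import sensors
s=sensors.observe()
x,y,z,yaw=map(float,sys.argv[1:5])
R=Ro.from_euler('xyz',s['tool_rot'],degrees=True); T=Ro.from_euler('xyz',[180,0,yaw],degrees=True)
d=R.inv().apply(np.array([x,y,z])-s['ee_pos']); w=(R.inv()*T).as_rotvec(degrees=True)/180
print('t',s['t'],'pos',s['ee_pos'].round(4),'yaw',s['tool_rot'].round(2),'F',s['contact_force'].round(1),'gap',round(s['finger_gap'],4))
print('shift',d.round(4),'len',np.linalg.norm(d).round(3),'turn',w.round(4),'deg',(180*np.linalg.norm(w)).round(1))
E
python3 go.py .347 -.2735 .22 -131.5
```

```text
t 0.2 pos [ 0.2141 -0.5332  0.3031] yaw [-1.7999e+02  8.0000e-02 -6.8130e+01] F [0.6 0.6 0.4] gap 0.0854
shift [-0.1914 -0.22    0.0835] len 0.303 turn [2.000e-04 5.000e-04 3.521e-01] deg 63.4
```

```bash
python3 -m pendant '[[0,[-0.191,-0.22,0.083],[0,0,0.352]],[0,[-0.191,-0.22,0.083],[0,0,0.352]],[0,[-0.191,-0.22,0.083],[0,0,0.352]],[0,[-0.191,-0.22,0.083],[0,0,0.352]],[0,[-0.191,-0.22,0.083],[0,0,0.352]]]' 40; python3 go.py .347 -.2735 .22 -131.5
```

```text
t: 0.7
ee_pos: [0.3213, -0.3243, 0.2368]
tool_rot: [-180.0, 0.0, -110.1]
contact_force: [1.4, 0.0, 0.3]
finger_gap: 0.0855
t 0.7 pos [ 0.3213 -0.3243  0.2368] yaw [-1.8000e+02  1.0000e-02 -1.1015e+02] F [1.4 0.  0.3] gap 0.0855
shift [-0.0565 -0.0066  0.0168] len 0.059 turn [-0.000e+00  1.000e-04  1.186e-01] deg 21.4
```

```bash
python3 -m pendant '[[0,[-0.055,-0.006,0.017],[0,0,0.119]],[0,[-0.055,-0.006,0.017],[0,0,0.119]],[0,[-0.055,-0.006,0.017],[0,0,0.119]],[0,[-0.055,-0.006,0.017],[0,0,0.119]]]'; python3 go.py .347 -.2735 .095 -131.5
python3 - <<'E'
from bench import cams
import cv2
for n in("scene","top"):
    f=cams.grab_frame(n)["color"]
    f=f[60:260,60:260] if n=="scene" else f[170:330,270:430]
    cv2.imwrite(f"pics/a_{n}.png",cv2.resize(f,None,fx=3,fy=3,interpolation=2))
E
```

```text
t: 1.1
ee_pos: [0.3454, -0.2757, 0.2202]
tool_rot: [180.0, 0.0, -131.1]
contact_force: [-0.1, 0.3, 0.2]
finger_gap: 0.0854
t 1.1 pos [ 0.3454 -0.2757  0.2202] yaw [ 179.97    0.   -131.11] F [-0.1  0.3  0.2] gap 0.0854
shift [-2.700e-03  1.000e-04  1.252e-01] len 0.125 turn [0.0002 0.     0.0022] deg 0.4
```

View pics/a_scene.png

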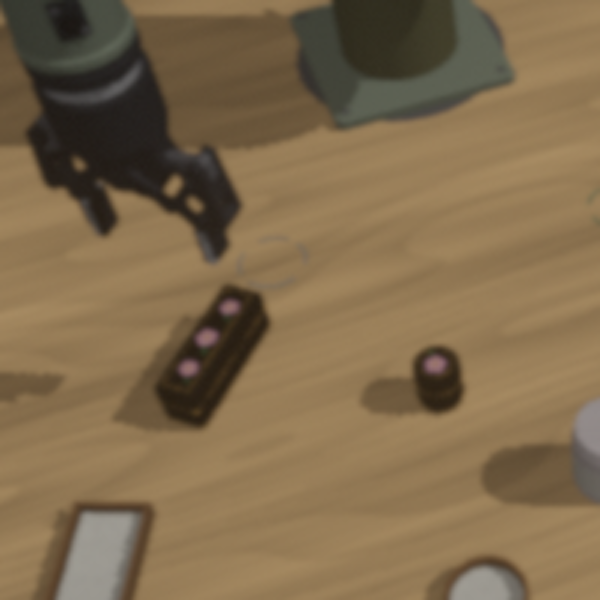

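View pics/a_top.png

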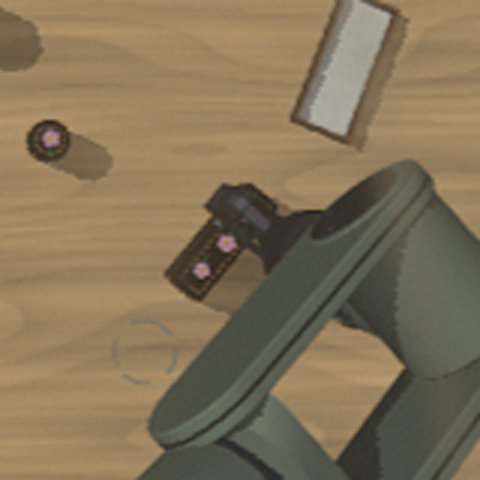

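Run:
```python
from h import *
import pickle
F=pickle.load(open('F0.pkl','rb'));c=cam(F['scene'])
a=np.deg2rad(-131.1);x=np.array([np.cos(a),np.sin(a),0])
for d in(.054,.06,.067,.073,.08):
  print(d,*[((proj(c,np.array([.3454,-.2757,.2202-d])+s*x*.047)[0]-60)*3).round(0) for s in(1,-1)])
```

```text
0.054 [106. 224.] [217. 252.]
0.06 [108. 229.] [219. 257.]
0.067 [111. 236.] [221. 264.]
0.073 [114. 241.] [223. 269.]
0.08 [117. 247.] [226. 275.]
```

```bash
python3 -m pendant '[[0,[-0.002,0,0.05],[0,0,0.002]],[0,[-0.002,0,0.1],[0,0,0.002]],[0,[-0.002,0,0.131],[0,0,0.002]],[0,[-0.002,0,0.131],[0,0,0.002]],[0,[-0.002,0,0.131],[0,0,0.002]]]'; python3 go.py .347 -.2735 .088 -131.5
```

```text
t: 1.7
ee_pos: [0.3465, -0.2756, 0.0897]
tool_rot: [180.0, 0.0, -131.6]
contact_force: [0.5, -0.9, -0.4]
finger_gap: 0.0849
t 1.7 pos [ 0.3465 -0.2756  0.0897] yaw [ 179.97    0.   -131.58] F [ 0.5 -0.9 -0.4] gap 0.0849
shift [-0.0019  0.001   0.0017] len 0.003 turn [ 0.0002  0.     -0.0004] deg 0.1
```

```bash
python3 -m pendant '[[0,[-0.002,0.001,0.0017],[0,0,0]],[0.3,[-0.002,0.001,0.0017],[0,0,0]],[0.5,[-0.002,0.001,0.0017],[0,0,0]],[0.7,[-0.002,0.001,0.0017],[0,0,0]],[0.9,[-0.002,0.001,0.0017],[0,0,0]]]' 40;python3 -m pendant '[[1,[0,0,0],[0,0,0]],[1,[0,0,0],[0,0,0]],[1,[0,0,0],[0,0,0]]]'; python3 go.py .347 -.2735 .2 -131.5
```

```text
t: 2.2
ee_pos: [0.3477, -0.2734, 0.0887]
tool_rot: [-179.9, -0.0, -131.6]
contact_force: [-0.1, 0.8, 6.6]
finger_gap: 0.0357
t: 2.5
ee_pos: [0.3477, -0.2735, 0.0887]
tool_rot: [-179.9, -0.0, -131.6]
contact_force: [-0.4, 1.5, 6.1]
finger_gap: 0.0352
t 2.5 pos [ 0.3477 -0.2735  0.0887] yaw [-1.7990e+02 -1.0000e-02 -1.3156e+02] F [-0.4  1.5  6.1] gap 0.0352
shift [ 0.0005  0.0003 -0.1113] len 0.111 turn [-0.0005 -0.0001 -0.0004] deg 0.1
```

```bash
python3 -m pendant '[[1,[0,0,-0.02],[0,0,0]],[1,[0,0,-0.06],[0,0,0]],[1,[0,0,-0.11],[0,0,0]],[1,[0,0,-0.11],[0,0,0]],[1,[0,0,-0.11],[0,0,0]]]';  python3 - <<'E'
from bench import cams
import cv2,pickle
F={n:cams.grab_frame(n) for n in("scene","top")}
pickle.dump(F,open('F1.pkl','wb'))
f=F['scene']["color"][60:260,60:260]
cv2.imwrite(f"pics/b_scene.png",cv2.resize(f,None,fx=3,fy=3,interpolation=2))
E
python3 go.py .5178 -.4075 .2 -113.8
```

```text
t: 3.0
ee_pos: [0.3476, -0.2734, 0.199]
tool_rot: [-179.8, -0.0, -131.6]
contact_force: [0.1, -0.1, -2.0]
finger_gap: 0.0354
t 3.1 pos [ 0.3463 -0.2719  0.1964] yaw [ 1.7983e+02  2.0000e-02 -1.3157e+02] F [-0.5  0.8 -1.6] gap 0.0353
shift [-0.0123 -0.2183 -0.0043] len 0.219 turn [ 0.0009  0.0003 -0.0987] deg 17.8
```

View pics/b_scene.png

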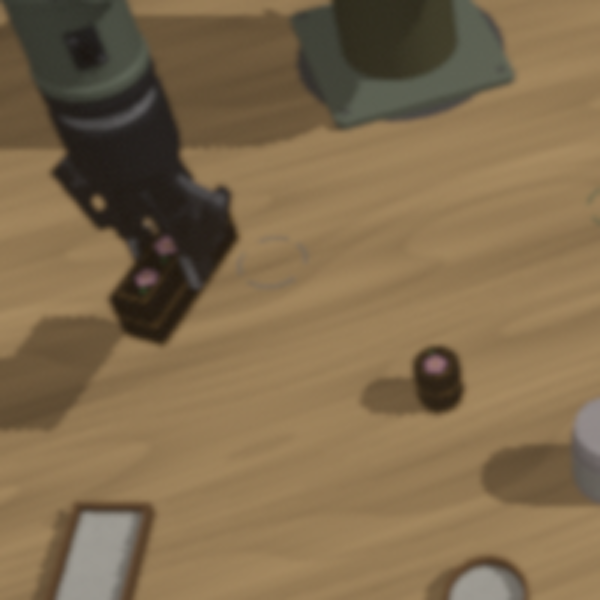

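Run:
```python
from h import *
import pickle
F=pickle.load(open('F1.pkl','rb'));c=cam(F['scene'])
a=np.deg2rad(-41.57);R=np.array([[np.cos(a),-np.sin(a),0],[np.sin(a),np.cos(a),0],[0,0,1]])
for z in(.108,.154):
  print(z,*[((proj(c,R@[sx*.06,sy*.018,0]+[.347,-.2727,z])[0]-60)*3).round(0) for sx in(1,-1) for sy in(1,-1)])
```

```text
0.108 [168. 352.] [126. 340.] [243. 241.] [204. 231.]
0.154 [150. 313.] [106. 301.] [229. 201.] [188. 190.]
```

```bash
python3 -m pendant '[[1,[-0.003,-0.05,0],[0,0,-0.025]],[1,[-0.006,-0.1,0],[0,0,-0.05]],[1,[-0.009,-0.15,0],[0,0,-0.075]],[1,[-0.011,-0.2,0],[0,0,-0.0987]],[1,[-0.0123,-0.2183,0],[0,0,-0.0987]]]';python3 -m pendant '[[1,[0,0,0],[0,0,0]],[1,[0,0,0],[0,0,0]]]'; python3 go.py .5178 -.4075 .115 -113.8
```

```text
t: 3.6
ee_pos: [0.5205, -0.4103, 0.1942]
tool_rot: [179.9, 0.0, -113.7]
contact_force: [-0.9, -0.8, -0.1]
finger_gap: 0.0355
t: 3.8
ee_pos: [0.5173, -0.4072, 0.1945]
tool_rot: [179.7, 0.1, -113.8]
contact_force: [-0.3, 0.6, -1.0]
finger_gap: 0.0351
t 3.8 pos [ 0.5173 -0.4072  0.1945] yaw [ 1.7966e+02  1.3000e-01 -1.1380e+02] F [-0.3  0.6 -1. ] gap 0.0351
shift [ 0.0002 -0.001   0.0795] len 0.08 turn [ 0.0019  0.0007 -0.    ] deg 0.4
```

```bash
python3 -m pendant '[[1,[0,-0.001,0.04],[0.002,0,0]],[1,[0,-0.001,0.075],[0.002,0,0]],[1,[0,-0.001,0.075],[0.002,0,0]],[1,[0,-0.001,0.075],[0.002,0,0]]]'
python3 - <<'E'
from bench import cams
import cv2,pickle
F={n:cams.grab_frame(n) for n in("scene","top")}
for n,b in(("scene",(170,20)),("top",(130,310))):
  f=F[n]["color"][b[0]:b[0]+140,b[1]:b[1]+140]
  cv2.imwrite(f"pics/c_{n}.png",cv2.resize(f,None,fx=4,fy=4,interpolation=2))
E
python3 go.py .5178 -.4075 .093 -113.8
```

```text
t: 4.2
ee_pos: [0.5181, -0.4075, 0.1217]
tool_rot: [-179.9, 0.1, -113.8]
contact_force: [1.3, -0.6, -1.2]
finger_gap: 0.0356
t 4.3 pos [ 0.5201 -0.4096  0.1251] yaw [-1.7946e+02 -7.0000e-02 -1.1381e+02] F [ 0.5  0.9 -1. ] gap 0.0351
shift [-0.001   0.0032  0.0321] len 0.032 turn [-0.003  -0.0004 -0.    ] deg 0.5
```

View pics/c_scene.png

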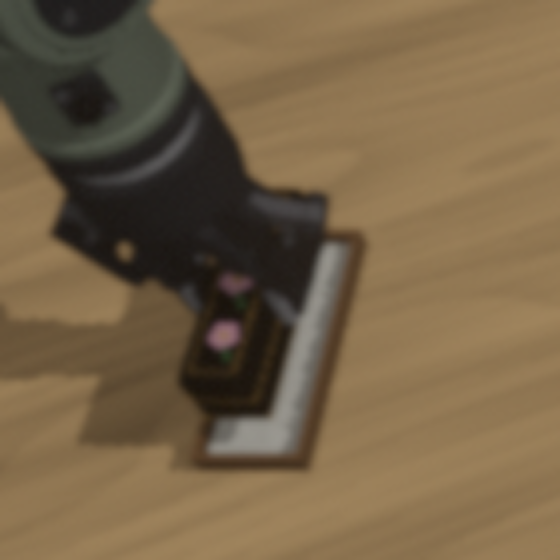

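View pics/c_top.png

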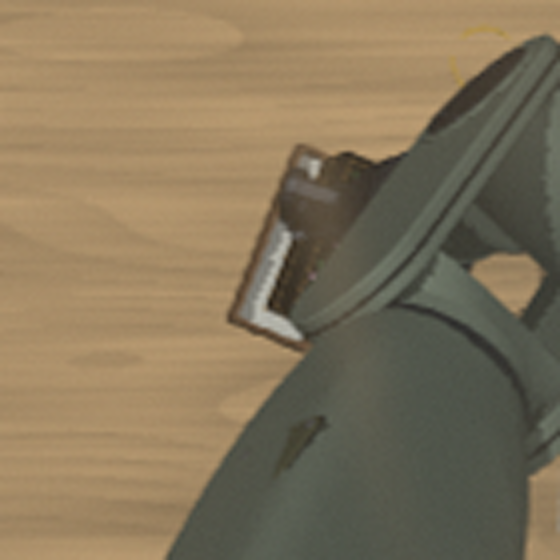

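```bash
python3 -m pendant '[[1,[0,0,0],[0,0,0]],[1,[0,0,0],[0,0,0]],[1,[0,0,0],[0,0,0]],[1,[0,0,0],[0,0,0]],[1,[0,0,0],[0,0,0]]]'; python3 go.py .5178 -.4075 .096 -113.8
```

```text
t: 4.8
ee_pos: [0.5196, -0.4089, 0.1229]
tool_rot: [-179.6, -0.0, -113.8]
contact_force: [0.2, 0.0, -2.2]
finger_gap: 0.0353
t 4.8 pos [ 0.5196 -0.4089  0.1229] yaw [-179.63   -0.   -113.8 ] F [ 0.2  0.  -2.2] gap 0.0353
shift [-0.0006  0.0024  0.0269] len 0.027 turn [-0.002 -0.    -0.   ] deg 0.4
```

```bash
python3 -m pendant '[[1,[-0.0006,0.002,0.007],[-0.0015,0,0]],[1,[-0.0006,0.002,0.014],[-0.0015,0,0]],[1,[-0.0006,0.002,0.022],[-0.0015,0,0]],[1,[-0.0006,0.002,0.022],[-0.0015,0,0]],[1,[-0.0006,0.002,0.022],[-0.0015,0,0]]]'; python3 -m pendant '[[1,[0,0,0],[0,0,0]],[1,[0,0,0],[0,0,0]],[1,[0,0,0],[0,0,0]]]';python3 go.py .5178 -.4075 .0927 -113.8
```

```text
t: 5.3
ee_pos: [0.5177, -0.4073, 0.0999]
tool_rot: [-180.0, 0.0, -113.8]
contact_force: [1.1, -0.7, -0.6]
finger_gap: 0.0355
t: 5.6
ee_pos: [0.5183, -0.4079, 0.1012]
tool_rot: [-179.9, -0.0, -113.8]
contact_force: [0.6, -0.1, -0.6]
finger_gap: 0.0354
t 5.6 pos [ 0.5183 -0.4079  0.1012] yaw [-1.7986e+02 -2.0000e-02 -1.1380e+02] F [ 0.6 -0.1 -0.6] gap 0.0354
shift [-0.0001  0.0006  0.0085] len 0.009 turn [-0.0008 -0.0001 -0.    ] deg 0.1
```

```bash
python3 -m pendant '[[1,[0,0.0005,0.002],[0,0,0]],[1,[0,0.0005,0.004],[0,0,0]],[1,[0,0.0005,0.006],[0,0,0]],[1,[0,0.0005,0.007],[0,0,0]],[1,[0,0.0005,0.007],[0,0,0]]]'; python3 -m pendant '[[1,[0,0,0],[0,0,0]],[1,[0,0,0],[0,0,0]]]';python3 go.py .5178 -.4075 .0927 -113.8
```

```text
t: 6.1
ee_pos: [0.5174, -0.4072, 0.0933]
tool_rot: [-179.9, 0.0, -113.8]
contact_force: [0.8, -1.1, -0.4]
finger_gap: 0.0352
t: 6.3
ee_pos: [0.5177, -0.4075, 0.0938]
tool_rot: [-179.9, -0.0, -113.8]
contact_force: [0.1, -0.5, -1.4]
finger_gap: 0.0354
t 6.3 pos [ 0.5177 -0.4075  0.0938] yaw [-179.9    -0.   -113.81] F [ 0.1 -0.5 -1.4] gap 0.0354
shift [-0.     -0.0001  0.0011] len 0.001 turn [-0.0005 -0.     -0.    ] deg 0.1
```

```bash
python3 -m pendant '[[1,[0,0,0.001],[0,0,0]],[1,[0,0,0.002],[0,0,0]],[1,[0,0,0.002],[0,0,0]]]';python3 go.py .5178 -.4075 .0927 -113.8
```

```text
t: 6.6
ee_pos: [0.5178, -0.4076, 0.0928]
tool_rot: [-179.9, -0.0, -113.8]
contact_force: [-1.4, 2.3, 5.4]
finger_gap: 0.0356
t 6.6 pos [ 0.5178 -0.4076  0.0928] yaw [-1.7988e+02 -1.0000e-02 -1.1380e+02] F [-1.4  2.3  5.4] gap 0.0356
shift [-0.0001  0.0001  0.0001] len 0.0 turn [-0.0006 -0.0001 -0.    ] deg 0.1
```

```bash
python3 -m pendant '[[0.5,[0,0,0],[0,0,0]],[0.4,[0,0,0],[0,0,0]],[0.3,[0,0,0],[0,0,0]],[0,[0,0,0],[0,0,0]],[0,[0,0,0],[0,0,0]]]'; python3 -m pendant '[[0,[0,0,-0.02],[0,0,0]],[0,[0,0,-0.06],[0,0,0]],[0,[0,0,-0.11],[0,0,0]],[0,[0,0,-0.13],[0,0,0]],[0,[0,0,-0.13],[0,0,0]]]';python3 go.py .446 -.108 .22 -113.8
```

```text
t: 7.1
ee_pos: [0.5176, -0.4074, 0.0916]
tool_rot: [-179.9, 0.0, -113.8]
contact_force: [-0.0, -0.0, 0.9]
finger_gap: 0.0843
t: 7.6
ee_pos: [0.5195, -0.4094, 0.2277]
tool_rot: [-179.3, -0.2, -113.8]
contact_force: [-0.7, -0.3, 0.4]
finger_gap: 0.0854
t 7.6 pos [ 0.5195 -0.4094  0.2277] yaw [-179.34   -0.23 -113.8 ] F [-0.7 -0.3  0.4] gap 0.0854
shift [-0.2461  0.1889  0.0045] len 0.31 turn [-0.0037 -0.0013  0.    ] deg 0.7
```

```bash
python3 -m pendant '[[0,[-0.246,0.189,0.004],[0,0,0]],[0,[-0.246,0.189,0.004],[0,0,0]],[0,[-0.246,0.189,0.004],[0,0,0]],[0,[-0.246,0.189,0.004],[0,0,0]],[0,[-0.246,0.189,0.004],[0,0,0]]]'
python3 - <<'E'
from bench import cams
import cv2,pickle
F={n:cams.grab_frame(n) for n in("scene","top")}
pickle.dump(F,open('F2.pkl','wb'))
for n,b in(("scene",(190,20)),("top",(130,310))):
  f=F[n]["color"][b[0]:b[0]+140,b[1]:b[1]+140]
  cv2.imwrite(f"pics/d_{n}.png",cv2.resize(f,None,fx=4,fy=4,interpolation=2))
E
python3 go.py .446 -.108 .15 -113.8
```

```text
t: 8.1
ee_pos: [0.4564, -0.1622, 0.2164]
tool_rot: [179.9, 0.0, -113.8]
contact_force: [0.3, -0.6, 0.8]
finger_gap: 0.0857
t 8.2 pos [ 0.4544 -0.1583  0.2151] yaw [ 1.7957e+02  1.5000e-01 -1.1352e+02] F [-0.5 -0.5 -0.2] gap 0.0855
shift [-0.0427  0.0273  0.0654] len 0.083 turn [0.0024 0.0008 0.0016] deg 0.5
```

View pics/d_scene.png

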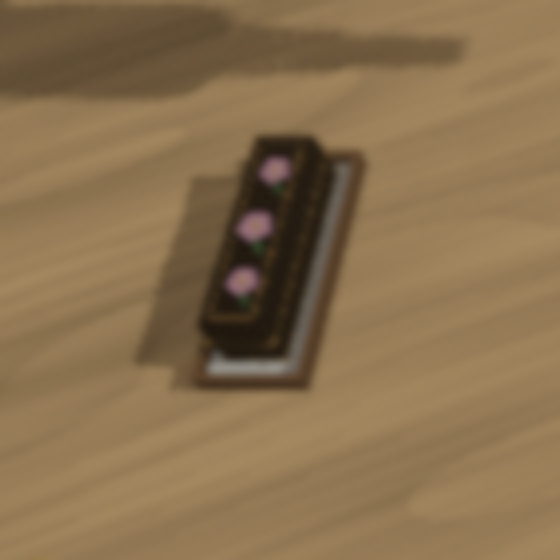

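View pics/d_top.png

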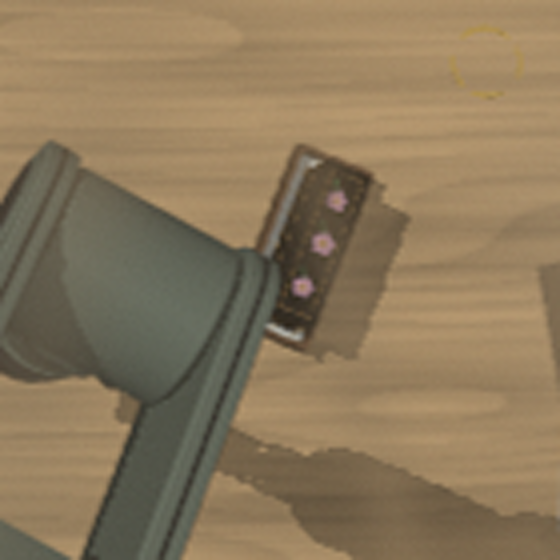

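```bash
python3 -m pendant '[[0,[-0.043,0.027,0.03],[0.002,0,0.0016]],[0,[-0.043,0.027,0.06],[0.002,0,0.0016]],[0,[-0.043,0.027,0.065],[0.002,0,0.0016]],[0,[-0.043,0.027,0.065],[0.002,0,0.0016]],[0,[-0.043,0.027,0.065],[0.002,0,0.0016]]]';python3 -m pendant '[[0,[0,0,0],[0,0,0]],[0,[0,0,0],[0,0,0]],[0,[0,0,0],[0,0,0]]]';python3 go.py .446 -.108 .088 -113.8
```

```text
t: 8.7
ee_pos: [0.4519, -0.1156, 0.1541]
tool_rot: [-179.4, -0.0, -114.1]
contact_force: [-0.6, -0.2, 0.5]
finger_gap: 0.0856
t: 9.0
ee_pos: [0.4515, -0.115, 0.1542]
tool_rot: [-179.4, -0.0, -114.1]
contact_force: [0.9, 0.4, 0.0]
finger_gap: 0.0849
t 9.0 pos [ 0.4515 -0.115   0.1542] yaw [-179.44   -0.   -114.14] F [0.9 0.4 0. ] gap 0.0849
shift [-0.0042  0.0085  0.0661] len 0.067 turn [-0.0031 -0.     -0.0019] deg 0.7
```

```bash
python3 -m pendant '[[0,[-0.0042,0.0085,0.02],[-0.003,0,-0.002]],[0,[-0.0042,0.0085,0.045],[-0.003,0,-0.002]],[0,[-0.0042,0.0085,0.066],[-0.003,0,-0.002]],[0,[-0.0042,0.0085,0.066],[-0.003,0,-0.002]],[0,[-0.0042,0.0085,0.066],[-0.003,0,-0.002]]]';python3 -m pendant '[[0,[0,0,0],[0,0,0]],[0,[0,0,0],[0,0,0]],[0,[0,0,0],[0,0,0]]]';python3 go.py .446 -.108 .088 -113.8
```

```text
t: 9.5
ee_pos: [0.4454, -0.1074, 0.0874]
tool_rot: [179.9, -0.0, -113.7]
contact_force: [0.6, -0.8, -0.3]
finger_gap: 0.0855
t: 9.8
ee_pos: [0.446, -0.1075, 0.0882]
tool_rot: [-180.0, -0.0, -113.7]
contact_force: [0.4, 0.1, 0.5]
finger_gap: 0.0854
t 9.8 pos [ 0.446  -0.1075  0.0882] yaw [-179.97   -0.   -113.73] F [0.4 0.1 0.5] gap 0.0854
shift [ 0.0004 -0.0002  0.0002] len 0.0 turn [-0.0002 -0.      0.0004] deg 0.1
```

```bash
python3 -m pendant '[[0.3,[0,0,0],[0,0,0]],[0.5,[0,0,0],[0,0,0]],[0.7,[0,0,0],[0,0,0]],[0.9,[0,0,0],[0,0,0]],[1,[0,0,0],[0,0,0]]]' 40;python3 -m pendant '[[1,[0,0,0],[0,0,0]],[1,[0,0,0],[0,0,0]]]'; python3 -m pendant '[[1,[0,0,-0.02],[0,0,0]],[1,[0,0,-0.06],[0,0,0]],[1,[0,0,-0.11],[0,0,0]],[1,[0,0,-0.11],[0,0,0]],[1,[0,0,-0.11],[0,0,0]]]'; python3 go.py .6414 -.138 .2 -113.8;  python3 - <<'E'
from bench import cams
import cv2,pickle
F={n:cams.grab_frame(n) for n in("scene","top")}
f=F['scene']["color"][80:280,120:320]
cv2.imwrite(f"pics/e_scene.png",cv2.resize(f,None,fx=3,fy=3,interpolation=2))
E
```

```text
t: 10.3
ee_pos: [0.4456, -0.1073, 0.0875]
tool_rot: [179.9, 0.0, -113.7]
contact_force: [-0.9, 0.2, 3.2]
finger_gap: 0.0394
t: 10.5
ee_pos: [0.4456, -0.1073, 0.0875]
tool_rot: [179.9, -0.0, -113.7]
contact_force: [-0.6, 0.4, 4.6]
finger_gap: 0.0391
t: 11.0
ee_pos: [0.446, -0.1075, 0.1982]
tool_rot: [-179.9, -0.0, -113.7]
contact_force: [-0.1, 0.7, -1.6]
finger_gap: 0.039
t 11.0 pos [ 0.446  -0.1075  0.1982] yaw [-179.92   -0.   -113.73] F [-0.1  0.7 -1.6] gap 0.039
shift [-0.0507 -0.1911 -0.0015] len 0.198 turn [-0.0004 -0.      0.0004] deg 0.1
```

View pics/e_scene.png

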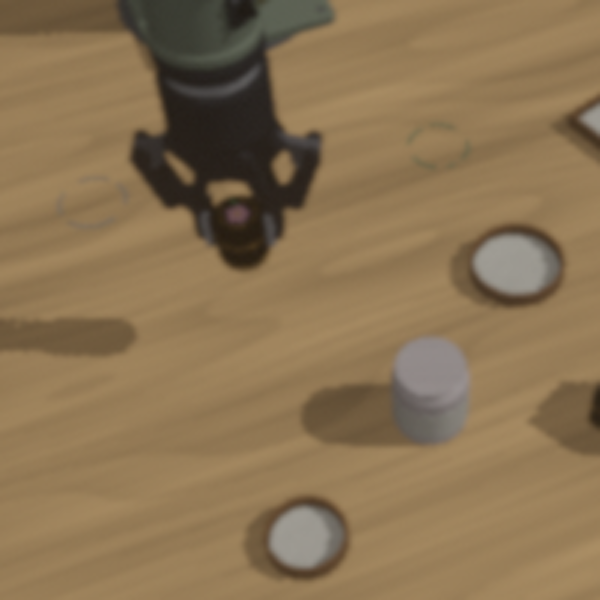

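```bash
python3 -m pendant '[[1,[-0.012,-0.045,0],[0,0,0]],[1,[-0.025,-0.09,0],[0,0,0]],[1,[-0.036,-0.135,0],[0,0,0]],[1,[-0.046,-0.175,0],[0,0,0]],[1,[-0.0507,-0.191,0],[0,0,0]]]';python3 -m pendant '[[1,[0,0,0.03],[0,0,0]],[1,[0,0,0.065],[0,0,0]],[1,[0,0,0.08],[0,0,0]],[1,[0,0,0.08],[0,0,0]],[1,[0,0,0.08],[0,0,0]]]'; python3 -m pendant '[[1,[0,0,0],[0,0,0]],[1,[0,0,0],[0,0,0]],[1,[0,0,0],[0,0,0]]]';python3 go.py .6414 -.138 .0925 -113.8;  python3 - <<'E'
from bench import cams
import cv2,pickle
F={n:cams.grab_frame(n) for n in("scene","top")}
f=F['scene']["color"][130:330,120:320]
cv2.imwrite(f"pics/f_scene.png",cv2.resize(f,None,fx=3,fy=3,interpolation=2))
f=F['top']["color"][90:240,200:350]
cv2.imwrite(f"pics/f_top.png",cv2.resize(f,None,fx=3,fy=3,interpolation=2))
E
```

```text
t: 11.6
ee_pos: [0.6426, -0.138, 0.1934]
tool_rot: [179.8, -0.0, -113.7]
contact_force: [-0.3, 0.6, -0.6]
finger_gap: 0.0391
t: 12.1
ee_pos: [0.6402, -0.1376, 0.1163]
tool_rot: [179.8, -0.0, -113.7]
contact_force: [0.7, 0.7, -0.3]
finger_gap: 0.0387
t: 12.4
ee_pos: [0.6414, -0.138, 0.1187]
tool_rot: [-179.9, 0.0, -113.7]
contact_force: [0.2, 0.1, 0.1]
finger_gap: 0.039
t 12.4 pos [ 0.6414 -0.138   0.1187] yaw [-1.7992e+02  1.0000e-02 -1.1373e+02] F [0.2 0.1 0.1] gap 0.039
shift [-0.      0.0001  0.0262] len 0.026 turn [-0.0005  0.0001  0.0004] deg 0.1
```

View pics/f_scene.png

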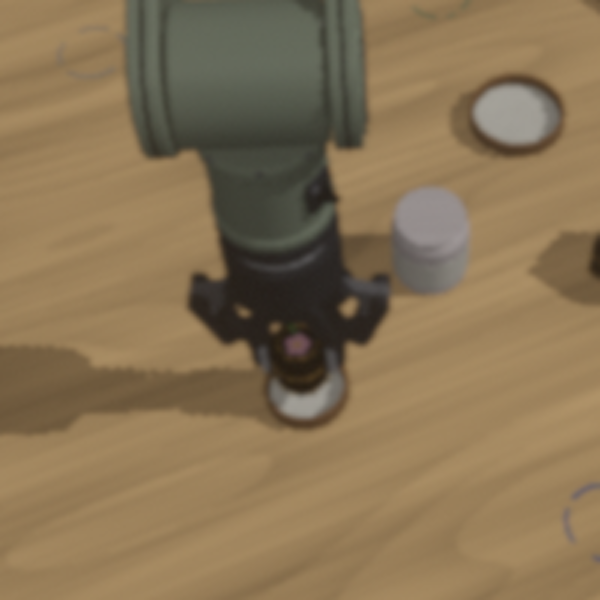

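View pics/f_top.png

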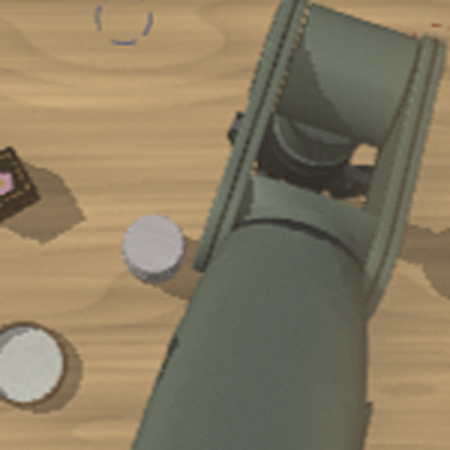

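```bash
python3 -m pendant '[[1,[-0.0006,-0.0014,0.007],[0,0,0]],[1,[-0.0006,-0.0014,0.014],[0,0,0]],[1,[-0.0006,-0.0014,0.02],[0,0,0]],[1,[-0.0006,-0.0014,0.023],[0,0,0]],[1,[-0.0006,-0.0014,0.024],[0,0,0]]]'; python3 -m pendant '[[1,[0,0,0],[0,0,0]],[1,[0,0,0],[0,0,0]],[1,[0,0,0.001],[0,0,0]],[1,[0,0,0.001],[0,0,0]]]';python3 go.py .643 -.138 .0917 -113.8
```

```text
t: 13.0
ee_pos: [0.6415, -0.1375, 0.0917]
tool_rot: [179.8, -0.0, -113.7]
contact_force: [0.4, -0.4, -0.1]
finger_gap: 0.0391
t: 13.4
ee_pos: [0.6421, -0.1377, 0.092]
tool_rot: [179.9, 0.0, -113.7]
contact_force: [0.5, -1.4, -0.3]
finger_gap: 0.0394
t 13.4 pos [ 0.6421 -0.1377  0.092 ] yaw [ 179.93    0.   -113.73] F [ 0.5 -1.4 -0.3] gap 0.0394
shift [-0.0001 -0.0009  0.0003] len 0.001 turn [0.0004 0.     0.0004] deg 0.1
```

```bash
python3 -m pendant '[[1,[0,0,0.001],[0,0,0]],[1,[0,0,0.002],[0,0,0]],[1,[0,0,0.002],[0,0,0]]]';python3 go.py .643 -.138 .0917 -113.8
```

```text
t: 13.7
ee_pos: [0.6423, -0.1378, 0.0915]
tool_rot: [179.9, -0.0, -113.7]
contact_force: [-3.5, 0.7, 6.9]
finger_gap: 0.0385
t 13.7 pos [ 0.6423 -0.1378  0.0915] yaw [ 1.7993e+02 -1.0000e-02 -1.1372e+02] F [-3.5  0.7  6.9] gap 0.0385
shift [-0.0001 -0.0007 -0.0002] len 0.001 turn [ 0.0004 -0.      0.0004] deg 0.1
```

Contact on the floor at the expected height; release.

```bash
python3 -m pendant '[[0.45,[0,0,0],[0,0,0]],[0.35,[0,0,0],[0,0,0]],[0.2,[0,0,0],[0,0,0]],[0,[0,0,0],[0,0,0]],[0,[0,0,0],[0,0,0]]]'; python3 -m pendant '[[0,[0,0,-0.02],[0,0,0]],[0,[0,0,-0.06],[0,0,0]],[0,[0,0,-0.11],[0,0,0]],[0,[0,0,-0.13],[0,0,0]],[0,[0,0,-0.13],[0,0,0]]]';python3 go.py .6414 .138 .22 -148.5
python3 - <<'E'
from bench import cams
import cv2
f=cams.grab_frame('scene')["color"][190:310,160:280]
cv2.imwrite(f"pics/g_scene.png",cv2.resize(f,None,fx=4,fy=4,interpolation=2))
E
```

```text
t: 14.2
ee_pos: [0.642, -0.1377, 0.0897]
tool_rot: [179.9, -0.0, -113.7]
contact_force: [0.1, 0.1, 0.5]
finger_gap: 0.0852
t: 14.7
ee_pos: [0.645, -0.1387, 0.2257]
tool_rot: [-179.5, 0.0, -113.7]
contact_force: [-0.0, 0.2, 0.4]
finger_gap: 0.0856
t 14.7 pos [ 0.645  -0.1387  0.2257] yaw [-1.7948e+02  5.0000e-02 -1.1373e+02] F [-0.   0.2  0.4] gap 0.0856
shift [-0.2518  0.1147  0.0049] len 0.277 turn [-0.0027  0.0011  0.1932] deg 34.8
```

View pics/g_scene.png

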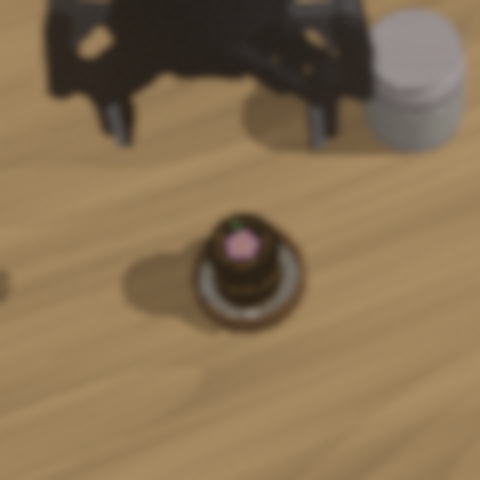

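```bash
python3 go.py .6414 .138 .2 -58.5; python3 -m pendant '[[0,[-0.252,0.114,0.01],[0,0,-0.307]],[0,[-0.252,0.114,0.01],[0,0,-0.307]],[0,[-0.252,0.114,0.01],[0,0,-0.307]],[0,[-0.252,0.114,0.01],[0,0,-0.307]],[0,[-0.252,0.114,0.01],[0,0,-0.307]]]'; python3 go.py .6414 .138 .2 -58.5
```

```text
t 14.75 pos [ 0.6434 -0.1382  0.2224] yaw [-1.7980e+02  2.0000e-02 -1.1373e+02] F [-0.6 -0.  -0.5] gap 0.0856
shift [-0.252   0.1131  0.0221] len 0.277 turn [-0.0011 -0.0004 -0.3068] deg 55.2
t: 15.25
ee_pos: [0.6378, 0.1138, 0.2079]
tool_rot: [179.7, 0.1, -70.4]
contact_force: [-0.7, 0.2, 0.2]
finger_gap: 0.0853
t 15.25 pos [0.6378 0.1138 0.2079] yaw [ 1.7966e+02  1.5000e-01 -7.0430e+01] F [-0.7  0.2  0.2] gap 0.0853
shift [-0.0216 -0.0116  0.0079] len 0.026 turn [ 0.0018  0.001  -0.0663] deg 11.9
```

```bash
python3 -m pendant '[[0,[-0.0216,-0.0116,0.008],[0,0,-0.0663]],[0,[-0.0216,-0.0116,0.03],[0,0,-0.0663]],[0,[-0.0216,-0.0116,0.05],[0,0,-0.0663]],[0,[-0.0216,-0.0116,0.05],[0,0,-0.0663]],[0,[-0.0216,-0.0116,0.05],[0,0,-0.0663]]]'; python3 -m pendant '[[0,[0,0,0],[0,0,0]],[0,[0,0,0],[0,0,0]],[0,[0,0,0],[0,0,0]]]';python3 go.py .6414 .138 .087 -58.5
```

```text
t: 15.75
ee_pos: [0.642, 0.1361, 0.1587]
tool_rot: [179.7, 0.2, -58.8]
contact_force: [0.4, 0.9, 0.8]
finger_gap: 0.0855
t: 16.05
ee_pos: [0.644, 0.1361, 0.1623]
tool_rot: [-179.9, 0.0, -58.9]
contact_force: [-0.7, -0.2, -0.7]
finger_gap: 0.0851
t 16.05 pos [0.644  0.1361 0.1623] yaw [-1.7994e+02  2.0000e-02 -5.8850e+01] F [-0.7 -0.2 -0.7] gap 0.0851
shift [-0.003   0.0013  0.0753] len 0.075 turn [-0.0003  0.0001 -0.002 ] deg 0.4
```

```bash
python3 -m pendant '[[0,[-0.003,0.0013,0.03],[0,0,-0.002]],[0,[-0.003,0.0013,0.06],[0,0,-0.002]],[0,[-0.003,0.0013,0.075],[0,0,-0.002]],[0,[-0.003,0.0013,0.075],[0,0,-0.002]],[0,[-0.003,0.0013,0.075],[0,0,-0.002]]]'; python3 -m pendant '[[0,[0,0,0],[0,0,0]],[0,[0,0,0],[0,0,0]],[0,[0,0,0],[0,0,0]]]';python3 go.py .6414 .138 .087 -58.5
python3 - <<'E'
from bench import cams
import cv2
f=cams.grab_frame('scene')["color"][120:260,270:410]
cv2.imwrite(f"pics/h_scene.png",cv2.resize(f,None,fx=4,fy=4,interpolation=2))
E
```

```text
t: 16.55
ee_pos: [0.6412, 0.1382, 0.0867]
tool_rot: [-180.0, 0.0, -58.5]
contact_force: [0.2, 0.7, 0.8]
finger_gap: 0.0856
t: 16.85
ee_pos: [0.6414, 0.1383, 0.0875]
tool_rot: [-179.9, 0.0, -58.5]
contact_force: [-0.2, 0.1, -0.3]
finger_gap: 0.0858
t 16.85 pos [0.6414 0.1383 0.0875] yaw [-1.7993e+02  1.0000e-02 -5.8470e+01] F [-0.2  0.1 -0.3] gap 0.0858
shift [0.0003 0.0002 0.0004] len 0.001 turn [-0.0004  0.0001  0.0002] deg 0.1
```

View pics/h_scene.png

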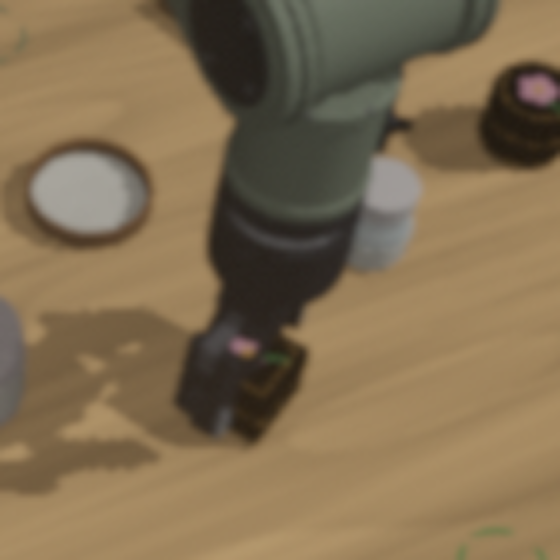

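```bash
python3 -m pendant '[[0.2,[0,0,0],[0,0,0]],[0.35,[0,0,0],[0,0,0]],[0.5,[0,0,0],[0,0,0]],[0.8,[0,0,0],[0,0,0]],[1,[0,0,0],[0,0,0]]]' 40;python3 -m pendant '[[1,[0,0,0],[0,0,0]],[1,[0,0,0],[0,0,0]]]'; python3 -m pendant '[[1,[0,0,-0.02],[0,0,0]],[1,[0,0,-0.06],[0,0,0]],[1,[0,0,-0.11],[0,0,0]],[1,[0,0,-0.13],[0,0,0]],[1,[0,0,-0.13],[0,0,0]]]'; python3 go.py .3496 .289 .215 -72.3;  python3 - <<'E'
from bench import cams
import cv2,pickle
F={n:cams.grab_frame(n) for n in("scene","top")}
f=F['scene']["color"][90:250,260:420]
cv2.imwrite(f"pics/i_scene.png",cv2.resize(f,None,fx=4,fy=4,interpolation=2))
E
```

```text
t: 17.4
ee_pos: [0.6409, 0.1383, 0.0864]
tool_rot: [180.0, 0.1, -58.5]
contact_force: [1.5, -0.1, 1.7]
finger_gap: 0.0515
t: 17.6
ee_pos: [0.6409, 0.1383, 0.0864]
tool_rot: [180.0, 0.1, -58.5]
contact_force: [0.5, 0.2, 1.9]
finger_gap: 0.0517
t: 18.1
ee_pos: [0.6429, 0.1384, 0.2205]
tool_rot: [-179.6, -0.1, -58.5]
contact_force: [0.3, 0.5, -2.2]
finger_gap: 0.0518
t 18.1 pos [0.6429 0.1384 0.2205] yaw [-1.7962e+02 -1.4000e-01 -5.8460e+01] F [ 0.3  0.5 -2.2] gap 0.0518
shift [-0.2818  0.1713  0.0037] len 0.33 turn [-0.0022 -0.0005  0.0769] deg 13.8
```

View pics/i_scene.png

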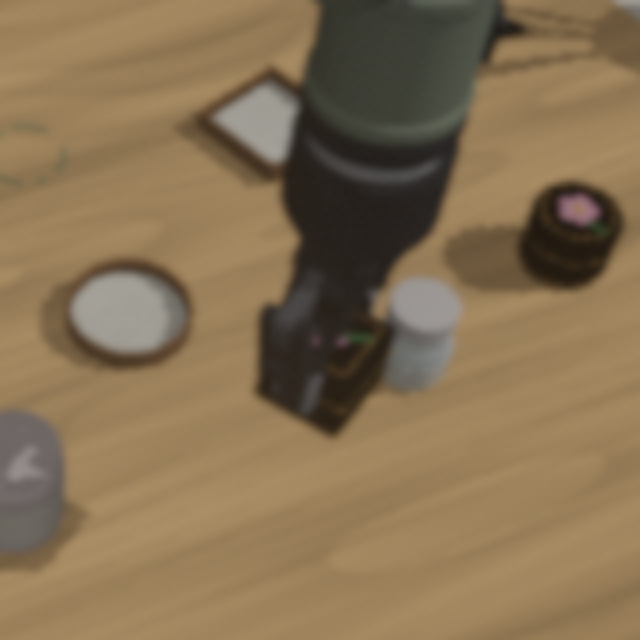

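```bash
python3 -m pendant '[[1,[-0.04,0.024,0],[0,0,0.02]],[1,[-0.08,0.048,0],[0,0,0.04]],[1,[-0.12,0.072,0],[0,0,0.06]],[1,[-0.16,0.096,0],[0,0,0.0769]],[1,[-0.2,0.12,0],[0,0,0.0769]]]';python3 go.py .3496 .289 .215 -72.3
```

```text
t: 18.7
ee_pos: [0.43, 0.2456, 0.2127]
tool_rot: [179.5, 0.1, -72.4]
contact_force: [0.5, 0.6, -1.4]
finger_gap: 0.0517
t 18.7 pos [0.43   0.2456 0.2127] yaw [ 1.7951e+02  6.0000e-02 -7.2390e+01] F [ 0.5  0.6 -1.4] gap 0.0517
shift [-0.0657  0.0635 -0.0017] len 0.091 turn [ 0.0027  0.0003 -0.0005] deg 0.5
```

```bash
python3 -m pendant '[[1,[-0.03,0.029,0],[0,0,0]],[1,[-0.058,0.056,0.02],[0,0,0]],[1,[-0.0657,0.0635,0.05],[0,0,0]],[1,[-0.0657,0.0635,0.085],[0,0,0]],[1,[-0.0657,0.0635,0.085],[0,0,0]]]';python3 -m pendant '[[1,[0,0,0],[0,0,0]],[1,[0,0,0],[0,0,0]],[1,[0,0,0],[0,0,0]],[1,[0,0,0],[0,0,0]]]';python3 go.py .3496 .289 .093 -72.3
python3 - <<'E'
from bench import cams
import cv2,pickle
F={n:cams.grab_frame(n) for n in("scene","top")}
f=F['scene']["color"][40:200,260:420]
cv2.imwrite(f"pics/j_scene.png",cv2.resize(f,None,fx=4,fy=4,interpolation=2))
f=F['top']["color"][180:320,80:220]
cv2.imwrite(f"pics/j_top.png",cv2.resize(f,None,fx=4,fy=4,interpolation=2))
E
```

```text
t: 19.2
ee_pos: [0.3468, 0.2863, 0.1247]
tool_rot: [178.9, -0.1, -72.2]
contact_force: [-0.4, -0.3, -1.3]
finger_gap: 0.0517
t: 19.6
ee_pos: [0.3545, 0.2895, 0.1329]
tool_rot: [-179.9, 0.1, -72.3]
contact_force: [-0.3, 0.6, -1.4]
finger_gap: 0.0518
t 19.6 pos [0.3545 0.2895 0.1329] yaw [-1.799e+02  9.000e-02 -7.234e+01] F [-0.3  0.6 -1.4] gap 0.0518
shift [-0.0009  0.0049  0.0399] len 0.04 turn [-0.0006  0.0005 -0.0002] deg 0.1
```

View pics/j_scene.png

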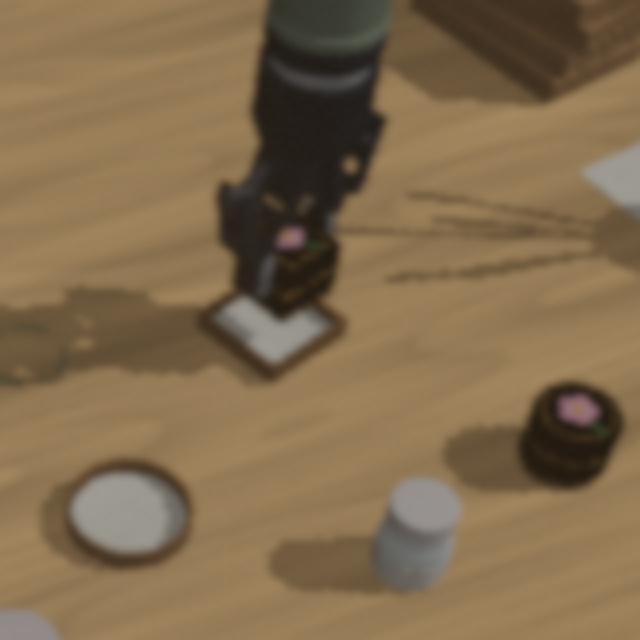

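View pics/j_top.png

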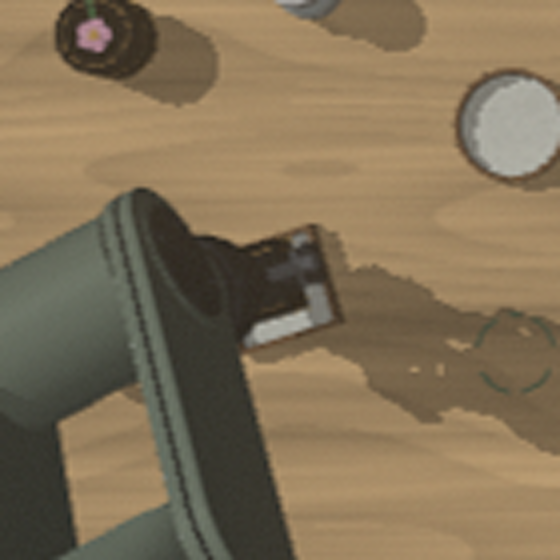

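```bash
python3 -m pendant '[[1,[-0.001,0.0045,0.005],[0,0,0]],[1,[-0.001,0.0045,0.012],[0,0,0]],[1,[-0.001,0.0045,0.02],[0,0,0]],[1,[-0.001,0.0045,0.026],[0,0,0]],[1,[-0.001,0.0045,0.026],[0,0,0]]]';python3 -m pendant '[[1,[0,0,0],[0,0,0]],[1,[0,0,0],[0,0,0]],[1,[0,0,0],[0,0,0]]]';python3 go.py .3496 .289 .0935 -72.3
python3 - <<'E'
from bench import cams
import cv2,pickle
F={n:cams.grab_frame(n) for n in("scene","top")}
f=F['scene']["color"][70:150,280:380]
cv2.imwrite(f"pics/k_scene.png",cv2.resize(f,None,fx=6,fy=6,interpolation=2))
f=F['top']["color"][210:290,110:210]
cv2.imwrite(f"pics/k_top.png",cv2.resize(f,None,fx=6,fy=6,interpolation=2))
E
```

```text
t: 20.2
ee_pos: [0.3477, 0.2883, 0.1041]
tool_rot: [179.8, 0.0, -72.3]
contact_force: [-0.1, -1.0, -1.3]
finger_gap: 0.0515
t: 20.5
ee_pos: [0.349, 0.289, 0.1058]
tool_rot: [180.0, 0.1, -72.3]
contact_force: [0.2, -0.5, -0.2]
finger_gap: 0.0517
t 20.5 pos [0.349  0.289  0.1058] yaw [ 1.7997e+02  7.0000e-02 -7.2310e+01] F [ 0.2 -0.5 -0.2] gap 0.0517
shift [ 0.0002 -0.0006  0.0123] len 0.012 turn [ 0.0001  0.0004 -0.    ] deg 0.1
```

View pics/k_scene.png

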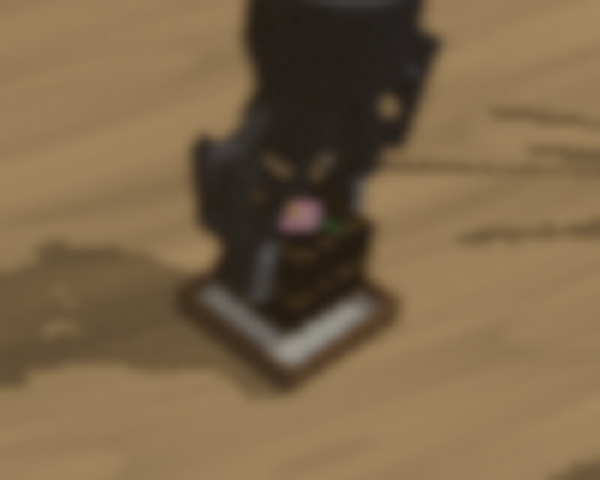

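View pics/k_top.png

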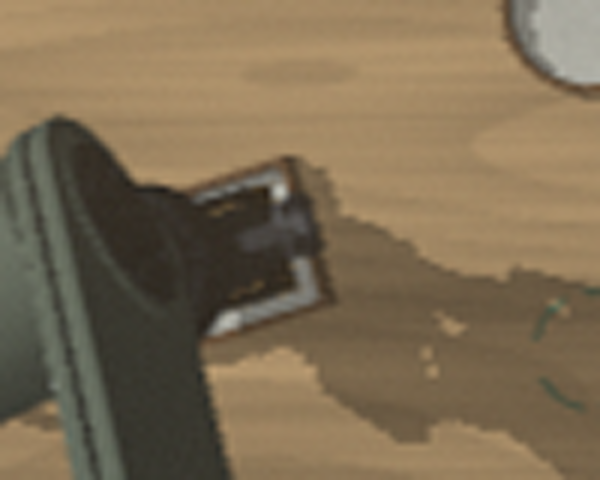

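Well centred in both views, so I lower it.

```bash
python3 -m pendant '[[1,[0,-0.0005,0.004],[0,0,0]],[1,[0,-0.0005,0.008],[0,0,0]],[1,[0,-0.0005,0.011],[0,0,0]],[1,[0,-0.0005,0.0125],[0,0,0]],[1,[0,-0.0005,0.0125],[0,0,0]]]';python3 -m pendant '[[1,[0,0,0],[0,0,0]],[1,[0,0,0],[0,0,0]],[1,[0,0,0],[0,0,0]]]';python3 go.py .3496 .289 .0904 -72.3
```

```text
t: 21.1
ee_pos: [0.3488, 0.2888, 0.0926]
tool_rot: [179.9, 0.0, -72.3]
contact_force: [-0.6, 0.7, -1.8]
finger_gap: 0.0514
t: 21.4
ee_pos: [0.3492, 0.289, 0.0932]
tool_rot: [180.0, 0.1, -72.3]
contact_force: [0.3, 0.1, -1.4]
finger_gap: 0.0517
t 21.4 pos [0.3492 0.289  0.0932] yaw [ 1.7995e+02  6.0000e-02 -7.2310e+01] F [ 0.3  0.1 -1.4] gap 0.0517
shift [ 0.0002 -0.0003  0.0028] len 0.003 turn [ 0.0003  0.0004 -0.0001] deg 0.1
```

```bash
python3 -m pendant '[[1,[0,0,0.001],[0,0,0]],[1,[0,0,0.002],[0,0,0]],[1,[0,0,0.003],[0,0,0]],[1,[0,0,0.003],[0,0,0]],[1,[0,0,0.003],[0,0,0]]]';python3 go.py .3496 .289 .0904 -72.3
```

```text
t: 21.9
ee_pos: [0.3491, 0.289, 0.0903]
tool_rot: [179.9, 0.1, -72.3]
contact_force: [-1.3, -0.3, 5.0]
finger_gap: 0.0516
t 21.9 pos [0.3491 0.289  0.0903] yaw [ 1.7993e+02  6.0000e-02 -7.2310e+01] F [-1.3 -0.3  5. ] gap 0.0516
shift [ 0.0001 -0.0004 -0.0001] len 0.0 turn [ 0.0004  0.0003 -0.0001] deg 0.1
```

```bash
python3 -m pendant '[[0.3,[0,0,0],[0,0,0]],[0.25,[0,0,0],[0,0,0]],[0.15,[0,0,0],[0,0,0]],[0,[0,0,0],[0,0,0]],[0,[0,0,0],[0,0,0]]]'; python3 -m pendant '[[0,[0,0,-0.02],[0,0,0]],[0,[0,0,-0.06],[0,0,0]],[0,[0,0,-0.11],[0,0,0]],[0,[0,0,-0.12],[0,0,0]],[0,[0,0,-0.12],[0,0,0]]]';python3 go.py .5335 .411 .2 -72.3
python3 - <<'E'
from bench import cams
import cv2
f=cams.grab_frame('scene')["color"][70:150,280:380]
cv2.imwrite(f"pics/l_scene.png",cv2.resize(f,None,fx=6,fy=6,interpolation=2))
E
```

```text
t: 22.4
ee_pos: [0.3491, 0.289, 0.09]
tool_rot: [179.9, 0.1, -72.3]
contact_force: [-0.5, -0.4, -0.5]
finger_gap: 0.0853
t: 22.9
ee_pos: [0.3508, 0.2898, 0.2126]
tool_rot: [-179.7, 0.1, -72.3]
contact_force: [0.2, -0.5, 0.4]
finger_gap: 0.0855
t 22.9 pos [0.3508 0.2898 0.2126] yaw [-1.797e+02  1.300e-01 -7.231e+01] F [ 0.2 -0.5  0.4] gap 0.0855
shift [-0.0599 -0.2108  0.0138] len 0.22 turn [-0.0016  0.0007 -0.    ] deg 0.3
```

View pics/l_scene.png

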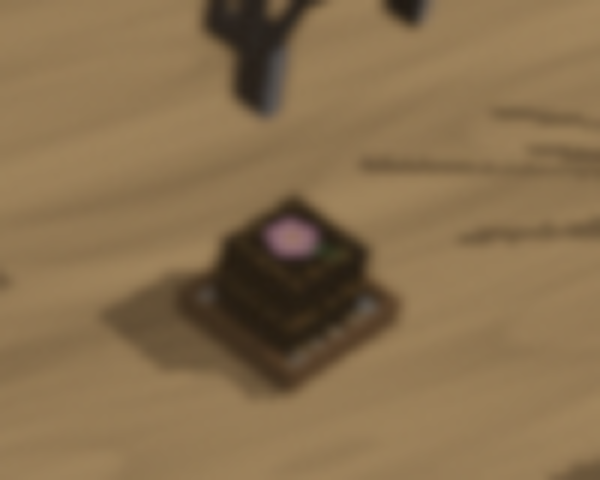

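```bash
python3 -m pendant '[[0,[-0.014,-0.048,0],[0,0,0]],[0,[-0.027,-0.095,0],[0,0,0]],[0,[-0.04,-0.142,0],[0,0,0]],[0,[-0.053,-0.189,0],[0,0,0]],[0,[-0.0599,-0.211,0.013],[0,0,0]]]';python3 -m pendant '[[0,[0,0,0.03],[0,0,0]],[0,[0,0,0.045],[0,0,0]],[0,[0,0,0.045],[0,0,0]],[0,[0,0,0.045],[0,0,0]],[0,[0,0,0.045],[0,0,0]]]'; python3 go.py .5335 .411 .086 -72.3
```

```text
t: 23.45
ee_pos: [0.5351, 0.4116, 0.1952]
tool_rot: [-180.0, 0.1, -72.3]
contact_force: [0.4, -0.3, 0.4]
finger_gap: 0.0855
t: 23.95
ee_pos: [0.5323, 0.4103, 0.1531]
tool_rot: [-180.0, 0.1, -72.3]
contact_force: [0.2, 0.4, 0.0]
finger_gap: 0.0851
t 23.95 pos [0.5323 0.4103 0.1531] yaw [-1.7997e+02  8.0000e-02 -7.2310e+01] F [0.2 0.4 0. ] gap 0.0851
shift [-0.0002 -0.0013  0.0671] len 0.067 turn [-0.0002  0.0005 -0.0001] deg 0.1
```

```bash
python3 -m pendant '[[0,[0,-0.001,0.025],[0,0,0]],[0,[0,-0.001,0.05],[0,0,0]],[0,[0,-0.001,0.066],[0,0,0]],[0,[0,-0.001,0.066],[0,0,0]],[0,[0,-0.001,0.066],[0,0,0]]]'; python3 -m pendant '[[0,[0,0,0],[0,0,0]],[0,[0,0,0],[0,0,0]],[0,[0,0,0],[0,0,0]]]';python3 go.py .5335 .411 .086 -72.3
python3 - <<'E'
from bench import cams
import cv2
f=cams.grab_frame('scene')["color"][80:200,340:460]
cv2.imwrite(f"pics/m_scene.png",cv2.resize(f,None,fx=4,fy=4,interpolation=2))
E
```

```text
t: 24.45
ee_pos: [0.5332, 0.4107, 0.0867]
tool_rot: [180.0, 0.1, -72.3]
contact_force: [-0.5, 0.9, 0.6]
finger_gap: 0.0851
t: 24.75
ee_pos: [0.5335, 0.4109, 0.0871]
tool_rot: [-179.9, 0.1, -72.3]
contact_force: [1.1, -0.3, 0.1]
finger_gap: 0.0853
t 24.75 pos [0.5335 0.4109 0.0871] yaw [-1.7995e+02  9.0000e-02 -7.2310e+01] F [ 1.1 -0.3  0.1] gap 0.0853
shift [-0.0001 -0.      0.0011] len 0.001 turn [-0.0003  0.0005 -0.    ] deg 0.1
```

View pics/m_scene.png

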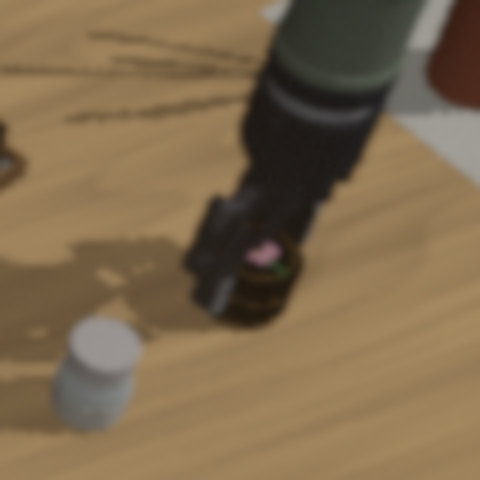

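```bash
python3 -m pendant '[[0.15,[0,0,0.001],[0,0,0]],[0.25,[0,0,0.001],[0,0,0]],[0.4,[0,0,0.001],[0,0,0]],[0.8,[0,0,0.001],[0,0,0]],[1,[0,0,0.001],[0,0,0]]]' 40;python3 -m pendant '[[1,[0,0,0],[0,0,0]],[1,[0,0,0],[0,0,0]]]'; python3 -m pendant '[[1,[0,0,-0.02],[0,0,0]],[1,[0,0,-0.06],[0,0,0]],[1,[0,0,-0.11],[0,0,0]],[1,[0,0,-0.14],[0,0,0]],[1,[0,0,-0.14],[0,0,0]]]'; python3 go.py .4666 .1196 .22 -72.3;  python3 - <<'E'
from bench import cams
import cv2
f=cams.grab_frame('scene')["color"][60:200,340:480]
cv2.imwrite(f"pics/n_scene.png",cv2.resize(f,None,fx=4,fy=4,interpolation=2))
E
```

```text
t: 25.3
ee_pos: [0.5332, 0.4107, 0.0853]
tool_rot: [180.0, 0.1, -72.3]
contact_force: [-0.4, 0.7, 2.0]
finger_gap: 0.0588
t: 25.5
ee_pos: [0.5332, 0.4107, 0.0853]
tool_rot: [180.0, 0.1, -72.3]
contact_force: [0.7, 0.1, 2.7]
finger_gap: 0.059
t: 26.0
ee_pos: [0.5357, 0.4118, 0.2313]
tool_rot: [-179.4, 0.2, -72.3]
contact_force: [1.1, 0.1, 0.4]
finger_gap: 0.0586
t 26.0 pos [0.5357 0.4118 0.2313] yaw [-179.44    0.18  -72.31] F [1.1 0.1 0.4] gap 0.0586
shift [0.2574 0.1547 0.009 ] len 0.3 turn [-0.0031  0.001  -0.0001] deg 0.6
```

View pics/n_scene.png

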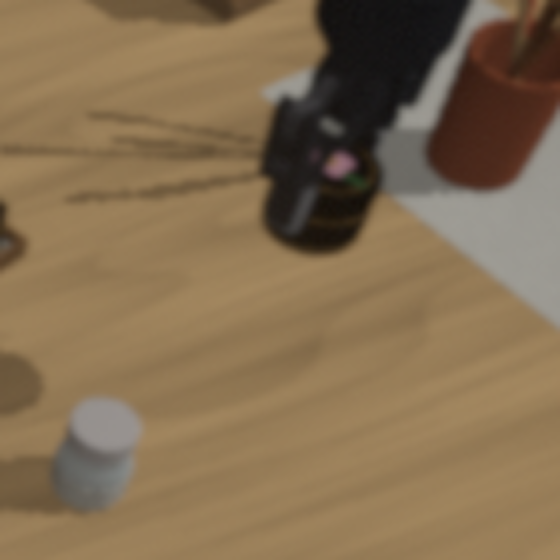

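```bash
python3 -m pendant '[[1,[0.035,0.021,0],[0,0,0]],[1,[0.075,0.045,0],[0,0,0]],[1,[0.115,0.069,0],[0,0,0]],[1,[0.155,0.093,0],[0,0,0]],[1,[0.195,0.117,0],[0,0,0]]]';python3 go.py .4666 .1196 .22 -72.3; python3 -m pendant '[[1,[0.035,0.021,0],[0,0,0]],[1,[0.055,0.034,0.01],[0,0,0]],[1,[0.055,0.034,0.01],[0,0,0]],[1,[0.055,0.034,0.01],[0,0,0]],[1,[0.055,0.034,0.01],[0,0,0]]]';python3 go.py .4666 .1196 .12 -72.3
```

```text
t: 26.55
ee_pos: [0.4782, 0.1869, 0.2215]
tool_rot: [179.6, 0.1, -72.3]
contact_force: [1.1, -0.2, -0.4]
finger_gap: 0.0592
t 26.55 pos [0.4782 0.1869 0.2215] yaw [ 1.7957e+02  7.0000e-02 -7.2280e+01] F [ 1.1 -0.2 -0.4] gap 0.0592
shift [0.0606 0.0315 0.0017] len 0.068 turn [0.0024 0.0004 0.0001] deg 0.4
t: 27.05
ee_pos: [0.4649, 0.1269, 0.2139]
tool_rot: [179.8, 0.1, -72.3]
contact_force: [-0.5, -0.3, -1.0]
finger_gap: 0.0591
t 27.05 pos [0.4649 0.1269 0.2139] yaw [ 1.7984e+02  1.0000e-01 -7.2280e+01] F [-0.5 -0.3 -1. ] gap 0.0591
shift [0.0077 0.0003 0.0939] len 0.094 turn [0.0009 0.0006 0.0001] deg 0.2
```

```bash
python3 -m pendant '[[1,[0.007,0,0.03],[0,0,0]],[1,[0.007,0,0.06],[0,0,0]],[1,[0.007,0,0.085],[0,0,0]],[1,[0.007,0,0.094],[0,0,0]],[1,[0.007,0,0.094],[0,0,0]]]';python3 -m pendant '[[1,[0,0,0],[0,0,0]],[1,[0,0,0],[0,0,0]],[1,[0,0,0],[0,0,0]],[1,[0,0,0],[0,0,0]]]';python3 go.py .4666 .1196 .0915 -72.3
python3 - <<'E'
from bench import cams
import cv2
F={n:cams.grab_frame(n) for n in("scene","top")}
f=F['scene']["color"][100:220,230:350]
cv2.imwrite(f"pics/p_scene.png",cv2.resize(f,None,fx=5,fy=5,interpolation=2))
f=F['top']["color"][150:270,150:270]
cv2.imwrite(f"pics/p_top.png",cv2.resize(f,None,fx=4,fy=4,interpolation=2))
E
```

```text
t: 27.55
ee_pos: [0.4662, 0.1205, 0.1194]
tool_rot: [179.7, 0.1, -72.2]
contact_force: [-0.5, -0.2, -0.8]
finger_gap: 0.0588
t: 27.95
ee_pos: [0.4679, 0.1198, 0.1218]
tool_rot: [-180.0, 0.0, -72.3]
contact_force: [-0.8, 0.1, -1.0]
finger_gap: 0.0588
t 27.95 pos [0.4679 0.1198 0.1218] yaw [-1.7995e+02  3.0000e-02 -7.2310e+01] F [-0.8  0.1 -1. ] gap 0.0588
shift [-0.0002  0.0013  0.0303] len 0.03 turn [-0.0003  0.0002 -0.0001] deg 0.1
```

View pics/p_scene.png

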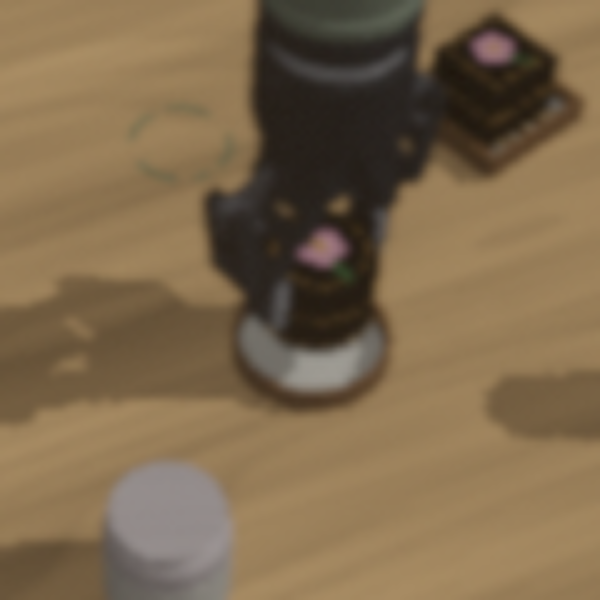

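View pics/p_top.png

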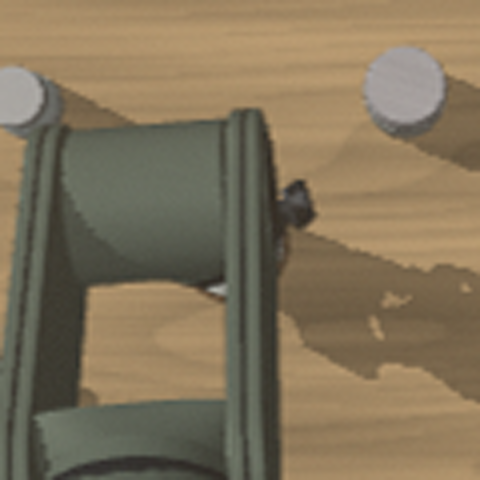

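Run:
```python
from fit import *
import pickle
F=pickle.load(open('F0.pkl','rb'));c=cam(F['scene'])
for n,r,z in(('bot',.03,.0365),('top',.03,.0825),('rimout',.042,.016)):
    q=(proj(c,circ(r,z)+[.4679 if r<.04 else .4666,.1198,0])-[230,100]+.5)*5-.5
    print(n,q.min(0).round(),q.max(0).round())
```

```text
bot [256. 266.] [373. 356.]
top [259. 205.] [381. 296.]
rimout [230. 273.] [392. 398.]
```

```bash
python3 -m pendant '[[1,[0,0,0.008],[0,0,0]],[1,[0,0,0.016],[0,0,0]],[1,[0,0,0.022],[0,0,0]],[1,[0,0,0.027],[0,0,0]],[1,[0,0,0.028],[0,0,0]]]';python3 -m pendant '[[1,[0,0,0],[0,0,0]],[1,[0,0,0],[0,0,0]],[1,[0,0,0],[0,0,0]]]';python3 go.py .4675 .1196 .0893 -72.3
```

```text
t: 28.55
ee_pos: [0.4664, 0.1197, 0.0916]
tool_rot: [179.8, 0.1, -72.3]
contact_force: [-0.6, 0.4, -1.2]
finger_gap: 0.0589
t: 28.85
ee_pos: [0.4674, 0.1198, 0.0931]
tool_rot: [180.0, 0.1, -72.3]
contact_force: [0.3, 0.2, 0.1]
finger_gap: 0.0591
t 28.85 pos [0.4674 0.1198 0.0931] yaw [ 1.7997e+02  5.0000e-02 -7.2310e+01] F [0.3 0.2 0.1] gap 0.0591
shift [ 0.0002 -0.      0.0038] len 0.004 turn [ 0.0001  0.0003 -0.    ] deg 0.1
```

```bash
python3 -m pendant '[[1,[0,0,0.0015],[0,0,0]],[1,[0,0,0.003],[0,0,0]],[1,[0,0,0.004],[0,0,0]],[1,[0,0,0.0042],[0,0,0]],[1,[0,0,0.0042],[0,0,0]]]';python3 go.py .4675 .1196 .0893 -72.3
```

```text
t: 29.35
ee_pos: [0.4672, 0.1198, 0.0892]
tool_rot: [179.9, 0.1, -72.3]
contact_force: [-1.8, -0.9, 4.6]
finger_gap: 0.0593
t 29.35 pos [0.4672 0.1198 0.0892] yaw [ 1.7992e+02  6.0000e-02 -7.2310e+01] F [-1.8 -0.9  4.6] gap 0.0593
shift [ 0.0002 -0.0003 -0.0001] len 0.0 turn [ 0.0005  0.0003 -0.    ] deg 0.1
```

Contact; release, rise and back off to see everything.

```bash
python3 -m pendant '[[0.25,[0,0,0],[0,0,0]],[0.2,[0,0,0],[0,0,0]],[0.1,[0,0,0],[0,0,0]],[0,[0,0,0],[0,0,0]],[0,[0,0,0],[0,0,0]]]'; python3 -m pendant '[[0,[0,0,-0.02],[0,0,0]],[0,[0,0,-0.06],[0,0,0]],[0,[0,0,-0.11],[0,0,0]],[0,[0,0,-0.16],[0,0,0]],[0,[0,0,-0.2],[0,0,0]]]';python3 go.py .33 -.15 .3 -72.3
```

```text
t: 29.85
ee_pos: [0.4671, 0.1197, 0.0885]
tool_rot: [179.9, 0.1, -72.3]
contact_force: [0.2, 0.3, 0.5]
finger_gap: 0.0857
t: 30.35
ee_pos: [0.4678, 0.1197, 0.2917]
tool_rot: [-179.9, 0.0, -72.3]
contact_force: [0.7, 0.2, 0.3]
finger_gap: 0.0854
t 30.35 pos [0.4678 0.1197 0.2917] yaw [-1.7989e+02  2.0000e-02 -7.2310e+01] F [0.7 0.2 0.3] gap 0.0854
shift [ 0.215   0.2132 -0.0087] len 0.303 turn [-0.0006  0.0001 -0.    ] deg 0.1
```

```bash
python3 -m pendant '[[0,[0.215,0.213,0],[0,0,0]],[0,[0.215,0.213,0],[0,0,0]],[0,[0.215,0.213,0],[0,0,0]],[0,[0.215,0.213,0],[0,0,0]],[0,[0.215,0.213,0],[0,0,0]]]'; python3 -m pendant '[[0,[0.06,0,0],[0,0,0]],[0,[0.1,0.02,0],[0,0,0]],[0,[0.1,0.02,0],[0,0,0]],[0,[0.1,0.02,0],[0,0,0]],[0,[0.1,0.02,0],[0,0,0]]]'
python3 - <<'E'
from ov import *
from bench import cams
F={n:cams.grab_frame(n) for n in("scene","top")}
import pickle;pickle.dump(F,open('F9.pkl','wb'))
M.update({k+'o':('w',[f]) for k,f in dict(cl=rect(.144,.06,.016),crs=circ(.032,.016),crl=circ(.042,.016),cs=rect(.076,.076,.016)).items()})
P=dict(clo=(.5178,-.4075,-23.8),crso=(.6414,-.138,0),crlo=(.4666,.1196,0),cso=(.3496,.289,17.7),tin=(.573,-.008,0),jar=(.57,.268,0))
over(F,'top',P,(80,120,280,270),'pics/q1.png')
over(F,'top',P,(250,120,430,270),'pics/q2.png')
over(F,'scene',P,(230,90,430,240),'pics/q3.png')
over(F,'scene',P,(50,150,250,300),'pics/q4.png')
cv2.imwrite('pics/q5.png',F['top']['color'])
E
```

```text
t: 30.85
ee_pos: [0.3525, -0.1042, 0.2887]
tool_rot: [180.0, 0.0, -72.2]
contact_force: [0.4, -0.3, 0.8]
finger_gap: 0.0849
t: 31.35
ee_pos: [0.3649, -0.2034, 0.2881]
tool_rot: [179.9, 0.1, -72.3]
contact_force: [0.0, -0.3, 0.2]
finger_gap: 0.0855
```

View pics/q1.png

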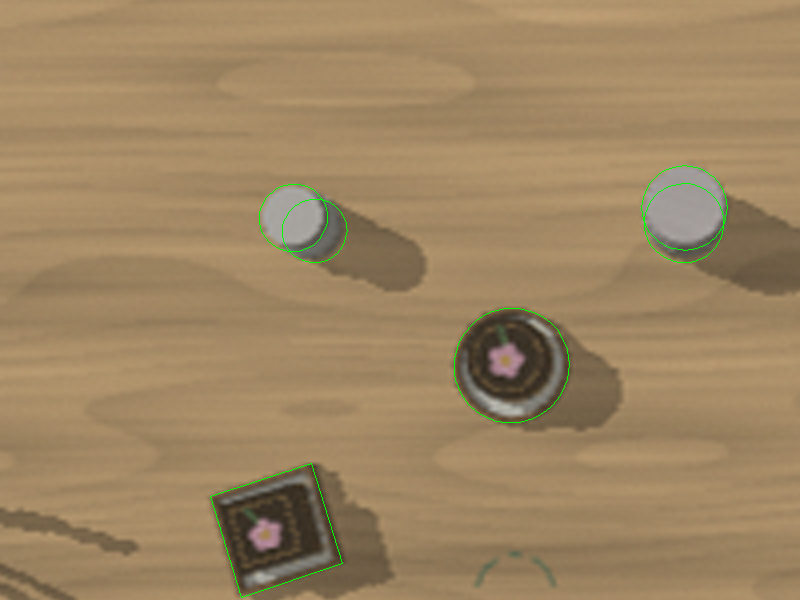

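View pics/q2.png

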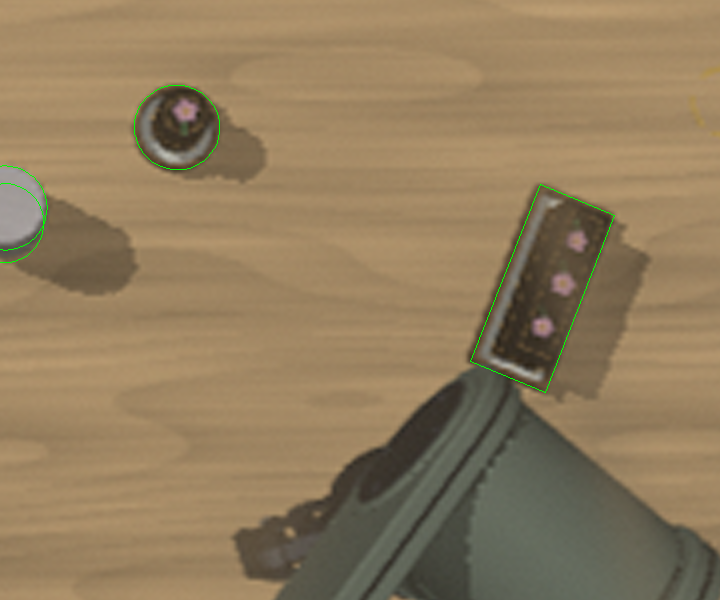

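View pics/q3.png

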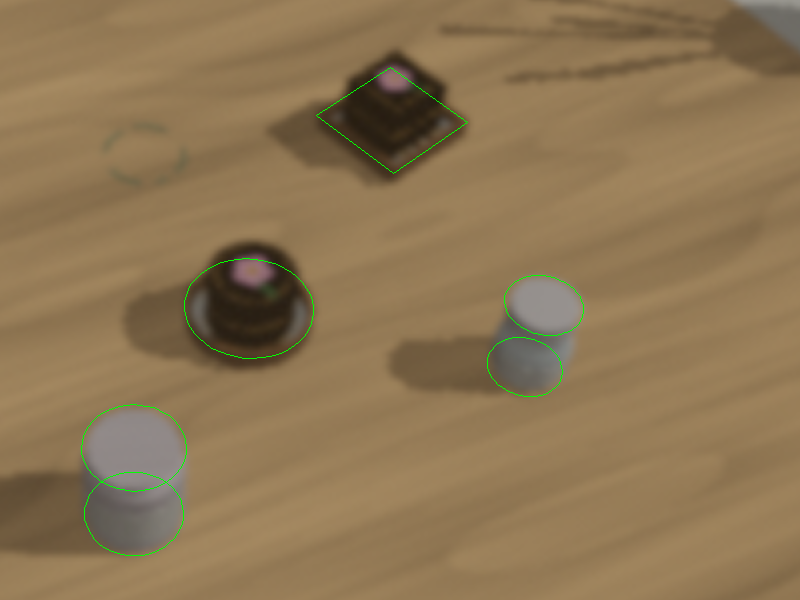

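View pics/q4.png

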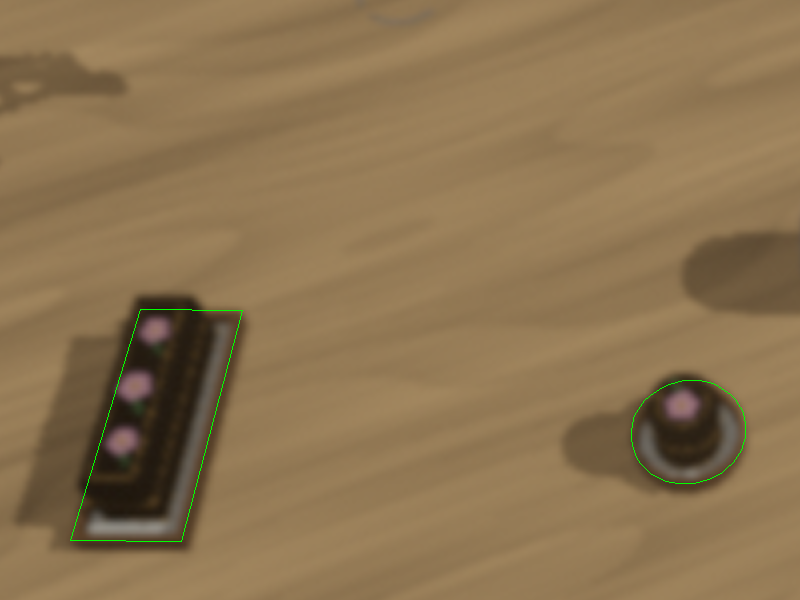

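Run:
```python
from bench import ctrl
print(ctrl.hand_in())
```

```text
the job is handed in; nothing more can be done
None
```

All four lacquer pieces are in the gift-box bases of their own shape and size: pen case, small round, square, then large round. I handed the job in at about 31.5 s of the 115 s limit. Each piece was lowered until it touched the box floor at the height I expected, with 5–7 N of contact force. I then opened the gripper and moved the arm clear.

- **Last pictures:** both cameras show each piece upright inside its walls. The bases, paint jar and paint tin are still within about a pixel of where they started.
- **Disagreement:** the two cameras disagreed by 2–6 mm on where the pieces first stood. I went mainly by the top camera, and the 8 mm of room covered the difference.
- **Not measured:** I judged that the pieces lie flat from the touch-down height and the pictures; I did not measure their tilt.

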